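Hold a shaft collar on the set-screw flat of a tube carousel

ROBOT

A 7-joint arm with a two-finger parallel gripper is mounted at the origin on a cart in front of the work surface, level with it; the furniture and walls round the work are solid. World frame = base frame: x ahead of the robot, y to its left, z up, the work surface at z = 0. Lengths are in m, angles in degrees, forces in N, time in s.
With the tool pointing down it reaches from about 0.425 to 0.875 m from the base axis. Payload 4.7 kg.
Tool frame: the origin (TCP) lies between the finger pads; the fingertips stand 8 mm ahead of it and the grasp point (between the pads) lies 11 mm behind it (env.tip_extent is the distance from the TCP to the fingertips, in m); z points along the fingers, y is the line along which they close (so a half turn about z gives the same grasp; the last joint's range is limited). The gripper opens to 87 mm and grips with 3 to 60 N. Pads are 19 mm wide; open, the fingers measure 117 mm over their backs; the gripper's body (75 mm by 190 mm) begins 51 mm behind the grasp point.
Start: joints at [-75.109, 18.392, -4.016, 83.108, 1.295, 78.541, -3.26], TCP at [0.158, 0.63, 0.231] pointing down, gripper open.
Joint ranges: [-163.93, 163.93], [-17.29, 119.83], [-79.2, 71.16], [3.27, 140.29], [-89.18, 269.18], [5.43, 117.66], [-154.24, 154.24]. Speed limits (degrees/s): [147.25, 147.25, 180, 180, 180, 180, 180].

INTERFACE

Orientations are given as [roll, pitch, yaw] about the fixed x, y, z axes, in that order (R = Rz(yaw) Ry(pitch) Rx(roll)).
In Python, from cell import sensors, vision, workorder, env gives the robot as it stands.
- The arm moves only by the tool drive_tool, never from a script. Its argument "moves" is a list of rows, each an object of numbers: "x", "y", "z": the shift along the tool's x, y, z in mm; "rx", "ry", "rz": the turn, a rotation vector about the tool's x, y, z in rad; "fingers": the closure, from -1 (fully open) to 1 (shut). In form: [{"x": .., "y": .., "z": .., "rx": .., "ry": .., "rz": .., "fingers": ..}, ...]. A call has 1 to 20 rows; each row is the pose to reach, as a shift and turn from the pose commanded when the call began, along the tool's axes at that moment; what a row does not reach only later rows make up. A row lasts 1/8 s, in which the tool goes at most 62.5 mm and 10.7 degrees, less where a joint would pass 70% of its speed; a pose out of reach is approached as far as the arm can. A call with a gripper value outside its range is refused whole. The fingers move at their own pace and stop on an object; "force" is the grip in N (left out, the last holds). Time passes only in rows, so rows that repeat a pose let the fingers close. It gives the time, the measured TCP pose, the force, the opening and the grip force at its end, in the units of the state.
- sensors.get_obs(): the state, without advancing time (a new reading comes with each control period).
- vision.read_camera(name): name is "scene" or "top"; returns a dict with "image" (384x512x3 uint8, red, green, blue), "fx", "fy", "cx", "cy" (pixels), "R" (3x3) and "t" (3): a world point X has camera coordinates R X + t. Camera axes: x right, y down, z forward; pixel columns grow to the right and rows downward; lengths in m; the calibration is good to about 2 mm. A picture is of the moment at which its call begins. There is no depth.
- workorder.sign_off(): hands the job in; it is judged then, once.
The state is a dict: "time_s": time; "qpos": joint angles; "joint_velocities": joint speeds; "effort": joint torques, N m; "tool_pos": TCP position; "tool_rot": TCP orientation; "force": force on the tool from outside, world axes, zero at the start; "wrist_torque": the same for the moment, N m; "grip_width": finger opening in m; "grasp_force": force on a finger pad.
Only numpy, scipy, OpenCV 4.12 (cv2) and the standard library are available. Lean on these libraries where they do the work, as an engineer would, in place of code of your own. Each camera call takes 0.05 s, during which the arm holds its last target. There are 200 camera calls.

TASK

Get the tube carousel ready for its collar screw to be tightened: first lift out the sample tube that was left in the carousel, keep it upright and stand it fully home in an empty hole of the metal tube block. Then, before the collar goes on, turn the bare spindle with the fingers, feeling for its set-screw flat, until the flat faces the key slot in the carousel's rim. Finally slide the shaft collar onto the spindle with its set screw over the flat, press it down until the spring plate under it meets the hub flange, and finish while still gripping it firmly and pressing it there for a colleague to tighten the screw; leave the other things on the bench where they are.

Things in the scene. Friction and masses are not known exactly. Their poses are not given: they have to be found in the camera images.
- carousel: fixed tube carousel: white 150 x 150 mm drive housing (57 mm high), on it a round white carousel, 150 mm wide, top at 100 mm, with 11 tube holes (14 mm) 60 mm from the axis, floor under a tube at 70 mm, steel hub flange (52 mm wide) at 104 mm. Origin on the spindle axis at worktop height, z up; front (dial, key slot) at -x. Its twelfth place, at -x, is cut out as the key slot
- key_slot (a point): mouth of the key slot at the carousel's rim, at its top (75 mm from the axis at -x of the carousel, 100 mm above its origin): the wedge-shaped cutout, 39 mm wide at the rim, through which the hex key comes in between the tubes
- spindle (a joint): angle of the spindle, rad, counter-clockwise positive seen from above; 0 when its flat faces the key slot (-x of the carousel). It turns 3.1 rad either way against light friction (0.06 N m) and stays where it is left; it starts at 0.6 to 1.4
- spindle_top (a point): centre of the top of the spindle, 162 mm above the worktop; turns with it: -x points out of the flat, z up. A bare upright steel shaft, 18 mm wide, 46 mm of it above the spring plate; one side is milled away along its whole length to the set-screw flat, 5.5 mm from the axis (a grip feels 14.5 mm on the flat, 18 mm off it); 2 mm top chamfer
- plate_top (a point): centre of the top of the spring plate, the aluminium disc (44 mm wide, 7 mm thick) round the foot of the spindle; 116 mm above the carousel's origin when free
- spring_plate (a joint): how far the spring plate is pressed down, m: 0 free, 0.005 when it meets the hub flange and its 5 mm gap is closed. Spring force about 3 N at 0 and 10 N at 0.005; it rises again when let go
- collar: shaft collar, dark steel, about 110 g, lying flat with its bore upright: 20 mm tall, 42 mm wide, with two parallel gripping flats 34 mm apart (faces at y = +-17 mm, about 25 mm long), bore 20 mm. Origin at the centre of its underside, z up; on its -x side a boss, 16 mm wide, reaches to 26 mm from the axis and carries the set screw
- set_screw (a point): outer end of the set screw in the collar's boss: 26 mm from the bore's axis at -x of the collar, 10 mm above its underside. The screw's round tip (6 mm thick) stands 3 mm into the bore, to 7 mm from the axis, so the collar passes down the spindle only with the tip over the flat (within about 0.3 rad)
- tube: capped sample tube, 88 mm tall, body 11 mm and cap 14 mm wide (cap: the top 16 mm), 14 g; origin at the centre of its bottom, z up. It starts upright in the carousel's hole at -y of the carousel's axis, sunk 30 mm below the carousel's top
- block: metal tube block, fixed, 84 x 122 x 55 mm (x, y, z), with 2 rows of 3 holes 38 mm apart; origin at the centre of its underside. The two end holes of its +x row hold capped tubes already (they stay), reaching 98 mm up
- block_hole0 (a point): centre of the mouth of an empty hole of the tube block (-x row, -y end), 55 mm above the worktop; 14 mm wide, 45 mm deep: a tube fully home has its bottom 10 mm above the worktop
- block_hole1 (a point): centre of the mouth of an empty hole of the tube block (-x row, middle), 55 mm above the worktop; 14 mm wide, 45 mm deep: a tube fully home has its bottom 10 mm above the worktop
- block_hole2 (a point): centre of the mouth of an empty hole of the tube block (-x row, +y end), 55 mm above the worktop; 14 mm wide, 45 mm deep: a tube fully home has its bottom 10 mm above the worktop
- block_hole3 (a point): centre of the mouth of an empty hole of the tube block (+x row, middle, between the two tubes that stand there), 55 mm above the worktop; 14 mm wide, 45 mm deep: a tube fully home has its bottom 10 mm above the worktop
- hex_key: the L-shaped hex key, 79 x 26 mm, 4 mm thick; a bystander, to be left where it lies
- forceps: the steel forceps, 126 mm; a bystander, to be left where it lies
- vial: the amber vial, 15 mm wide, 44 mm tall; a bystander, to be left where it lies
- timer: the white timer, 52 x 66 x 20 mm; a bystander, to be left where it lies
- marker: the marker pen, 121 mm; a bystander, to be left where it lies

How it is judged (in metres and radians):
On the way, in this order (a step that is already met when the one before it is completed fails the run):
1. the sample tube stands fully home and upright in an empty hole of the tube block and is let go ((horizontal distance between tube and block_hole0 below 0.005 m or horizontal distance between tube and block_hole1 below 0.005 m or horizontal distance between tube and block_hole2 below 0.005 m or horizontal distance between tube and block_hole3 below 0.005 m) and height (world z) of tube below 0.016 m and angle between tube's own z axis and vertical below 0.15 rad and contact force between the fingers and tube below 0.05 N), for 0.2 s.
2. with the collar not yet on it, the spindle is turned so that its flat faces the key slot (value of joint spindle between -0.2 and 0.2 rad and distance between collar and spindle_top above 0.08 m), for 0.2 s.
At the end, for the whole second after the job is handed in: Tube upright in an empty block hole, within 6 mm of its floor; flat facing the key slot within 0.2 rad; collar level on the spring plate, set screw over the flat within 0.3 rad; plate pressed down more than 4 of its 5 mm; fingers still gripping the collar (over 20 N), at rest ((horizontal distance between tube and block_hole0 below 0.005 m or horizontal distance between tube and block_hole1 below 0.005 m or horizontal distance between tube and block_hole2 below 0.005 m or horizontal distance between tube and block_hole3 below 0.005 m) and height (world z) of tube below 0.016 m and angle between tube's own z axis and vertical below 0.15 rad and value of joint spindle between -0.2 and 0.2 rad and horizontal distance between collar and spindle_top below 0.004 m and angle between collar's own z axis and vertical below 0.08 rad and angle between the x axis of collar and the x axis of spindle_top, either way round below 0.3 rad and x of set_screw in the frame of spindle_top below -0.015 m and z of collar in the frame of plate_top below 0.003 m and value of joint spring_plate above 0.004 m and contact force between the fingers and collar above 20 N and linear speed of collar below 0.02 m/s); the arm keeps its last pose, push and grip.
It fails at once if the sample tube is tipped over (more than 0.6 rad) (angle between tube's own z axis and vertical above 0.6 rad).
It fails at once if a bystander is shoved more than 30 mm (distance of any of hex_key, forceps, vial, timer, marker from where it was at the start of the episode above 0.03 m).
It also fails if it takes over 67 s, if anything falls off the work surface, if the arm or the gripper's body presses on something with over 40 N, if the wrist force passes 120 N, or if a joint passes its speed limit or range.

## Working session

There is one attempt and no reset: what is moved stays moved. The work goes in short steps, Python scripts to look and compute and a tool call to move; the robot and the scene stay as the last step left them, time stands still between calls to the robot, and variables do not carry over. Pictures are saved under pics/ and viewed, at most 10 in all, crops included, and the job is handed in when it is done.

Besides the shell and the picture viewer there is one more tool, called after "Call:" as name([rows], argument=value, ...), one row to a line, values as JSON. drive_tool: Moves the arm, as the interface text tells. Its arguments: {"type":"object","properties":{"moves":{"type":"array"},"force":{"type":"number"}},"required":["moves"]}

```bash
mkdir -p pics; ls
python3 - <<'E'
from cell import sensors, vision, env
import cv2,numpy as np
print(sensors.get_obs())
for n in("scene","top"):
    c=vision.read_camera(n); np.savez(f"pics/{n}0.npz",**c)
    cv2.imwrite(f"pics/{n}0.png",cv2.resize(c["image"][:,:,::-1],(800,600),interpolation=cv2.INTER_CUBIC))
    print(n,c["fx"],c["fy"],c["cx"],c["cy"],c["R"],c["t"], -np.array(c["R"]).T@c["t"])
E
```

```text
pics
{'time_s': 0.0, 'qpos': array([-75.11012309,  18.4410016 ,  -4.01531667,  83.1746122 ,
         1.29538937,  78.53807203,  -3.25892426]), 'joint_velocities': array([-0.06350262,  0.07775547, -0.02240281, -0.02026052,  0.07452742,
        0.02164521,  0.0545024 ]), 'effort': array([ 3.17886761e-04, -4.91275370e+01, -4.03599562e-01, -3.12531137e+01,
       -6.39740028e-02,  4.36791277e-02,  1.74904685e-04]), 'tool_pos': array([0.15807757, 0.62994861, 0.22944197]), 'tool_rot': array([-1.79891574e+02,  6.01303552e-03,  1.65920822e+02]), 'force': array([-0.06403301,  0.00765193,  0.02048548]), 'wrist_torque': array([ 0.03109357, -0.06758595,  0.00324272]), 'grasp_force': 0.0, 'grip_width': 0.08680861082340674}
scene 415.13838372428125 415.13838372428125 258.1044118601442 190.19470311892897 [[ 0.80446693 -0.59398007  0.00454305]
 [-0.42542084 -0.58147987 -0.69346829]
 [ 0.41454804  0.5559396  -0.72047282]] [-0.39741143  0.32206164  0.99322432] [ 0.0449769  -0.60095485  0.94073612]
top 361.88350220308666 361.88350220308666 254.96692100680025 192.19673652068423 [[-8.33909875e-05 -9.99442397e-01  3.33899293e-02]
 [-9.93333313e-01 -3.76632167e-03 -1.15216075e-01]
 [ 1.15277588e-01 -3.31769371e-02 -9.92779114e-01]] [0.0203789  0.52171415 1.16370772] [0.38408833 0.06094074 1.21473413]
```

View pics/scene0.png

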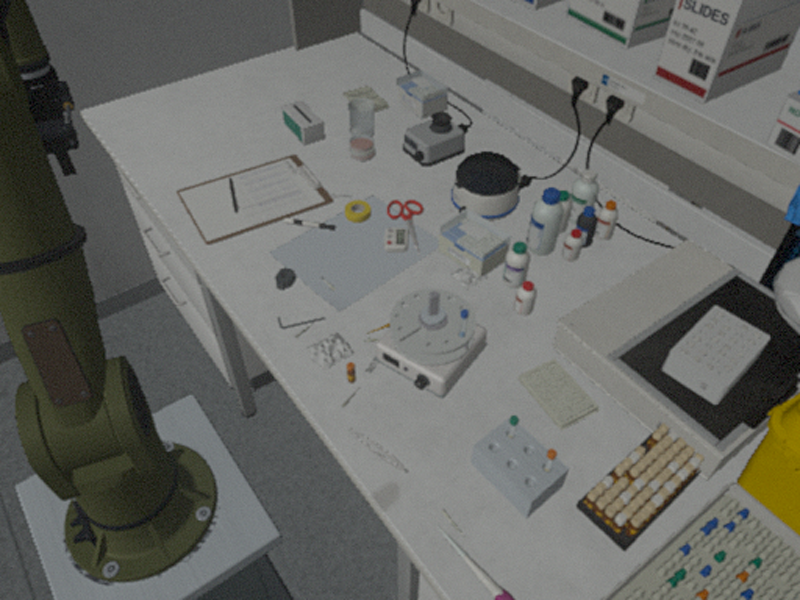

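View pics/top0.png

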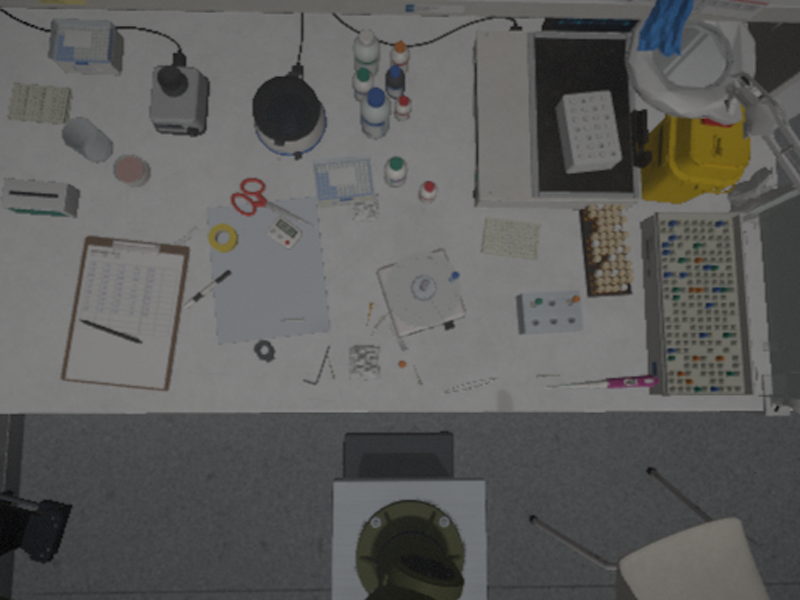

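The pictures show (800x600 pixels): top – collar at (264,350), carousel hub at (425,288), blue-capped tube at (455,275), block at (549,312). Scene – collar at (285,277), hub at (433,320), tube cap at (464,314), block at (518,462). Next come enlarged crops.

```bash
cat > h.py <<'E'
import numpy as np,cv2
def load(n,k=0): return dict(np.load(f"pics/{n}{k}.npz"))
def ray(c,u,v):
    d=c["R"].T@np.array([(u-c["cx"])/c["fx"],(v-c["cy"])/c["fy"],1]); return -c["R"].T@c["t"],d
def onz(c,u,v,z):
    o,d=ray(c,u,v); return o+d*(z-o[2])/d[2]
def proj(c,X):
    p=c["R"]@np.array(X)+c["t"]; return np.array([c["fx"]*p[0]/p[2]+c["cx"],c["fy"]*p[1]/p[2]+c["cy"]])
def tri(cs,uvs):
    A=np.zeros((3,3));b=np.zeros(3);rs=[ray(c,*uv) for c,uv in zip(cs,uvs)]
    for o,d in rs:
        P=np.eye(3)-np.outer(d,d)/(d@d);A+=P;b+=P@o
    X=np.linalg.solve(A,b); return X,[proj(c,X)-uv for c,uv in zip(cs,uvs)]
E
python3 - <<'E'
from h import *
t=load("top");s=load("scene")
def crop(c,u0,v0,w,h): return cv2.convertScaleAbs(cv2.resize(c["image"][v0:v0+h,u0:u0+w,::-1],(400,300),interpolation=cv2.INTER_CUBIC),alpha=1.3)
# top carousel 80x60 @ (232,154) ; scene carousel 100x75@(227,175); top collar/block
a=np.hstack([crop(t,232,154,80,60),crop(s,227,175,100,75)])
b=np.hstack([crop(t,149,209,40,30),crop(t,322,176,64,48)])
cv2.imwrite("pics/c1.png",np.vstack([a,b]))
E
```

```text
(no output)
```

View pics/c1.png

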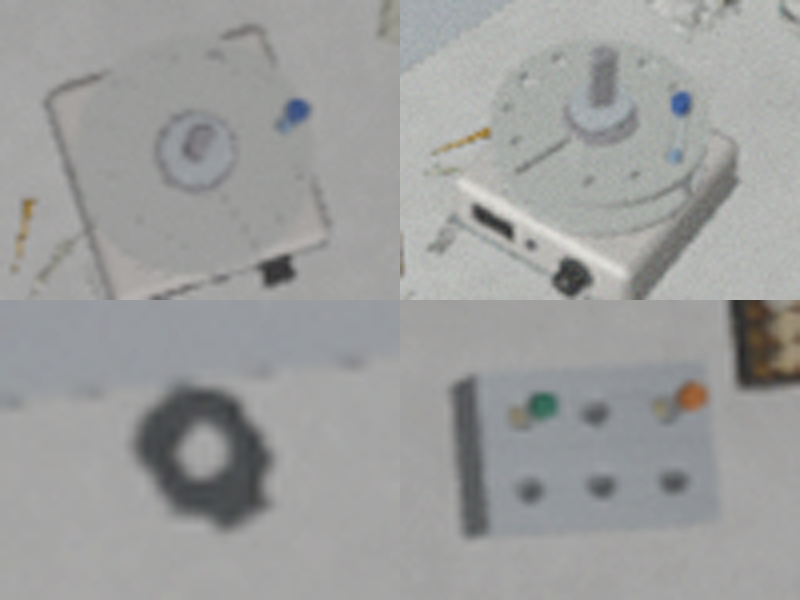

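Crop picture: carousel is rotated ~17° with its key slot/dial towards the robot; tube cap (blue) at panel (297,110), hub (197,150), spindle top (203,137); collar bore at (203,450), boss at lower right (235,515); block holes at (530,490),(600,486),(673,482),(595,412).

Run:
```python
from h import *
np.set_printoptions(precision=4,suppress=True)
t=load("top");s=load("scene")
def cen(c,u0,v0,w,h,f):
    im=c["image"][v0:v0+h,u0:u0+w].astype(int); m=f(im); v,u=np.nonzero(m); return np.array([u.mean()+u0,v.mean()+v0]),m.sum()
blue=lambda i:(i[...,2]-i[...,0]>45)
bt,n1=cen(t,282,168,20,16,blue);bs,n2=cen(s,285,190,20,18,blue)
print("cap",bt,n1,bs,n2,tri([t,s],[bt,bs]),onz(t,*bt,.152),onz(s,*bs,.150))
T=lambda x,y:(232+x/5-.4,154+y/5-.4)
S=lambda x,y:(227+(x-400)/4-.4,175+y/4-.4)
print("spindle top",tri([t,s],[T(207,132),S(604,50)]), onz(t,*T(207,132),.162),onz(s,*S(604,50),.162))
print("plate",onz(t,*T(197,150),.112), onz(s,*S(599,112),.114))
print("housing corners",*[onz(t,*T(*p),.057) for p in[(47,100),(262,25),(328,240)]])
B=lambda x,y:(322+(x-400)/6.25-.4,176+(y-300)/6.25-.4)
for p in[(530,490),(600,486),(673,482),(595,412)]: print("hole",onz(t,*B(*p),.055))
print("block corners",*[onz(t,*B(*p),.055) for p in[(480,376),(706,360),(717,520),(490,536)]])
# collar
im=t["image"][209:239,149:189].astype(int).sum(2); m=(im<np.percentile(im,50)*.72).astype(np.uint8)
n,l,st,ce=cv2.connectedComponentsWithStats(m); k=1+st[1:,4].argmax(); m=(l==k).astype(np.uint8)
print(st[k]); cs,h=cv2.findContours(m,cv2.RETR_CCOMP,cv2.CHAIN_APPROX_NONE)
for c in cs:
    M=cv2.moments(c); 
    if M["m00"]>0: 
        q=(M["m10"]/M["m00"]+149,M["m01"]/M["m00"]+209); print("contour",M["m00"],q,onz(t,*q,.02),onz(t,*q,.01))
print("boss",onz(t,149+232/10-.4,209+215/10-.4,.015),"bore",onz(t,149+20.3-.45,209+15-.45,.02))
for r in m: print("".join(".#"[x] for x in r))
im=s["image"][165:190,165:200].astype(int).sum(2);print(im[:,::1].min());m=im<170
v,u=np.nonzero(m);print(u.mean()+165,v.mean()+165,onz(s,u.mean()+165,v.mean()+165,.01))
for r in m: print("".join(".#"[int(x)] for x in r))
```

```text
cap [291.     175.2857] 7 [296.4375 200.25  ] 16 (array([ 0.5573, -0.0813,  0.1537]), [array([-0.2235,  0.3644]), array([ 0.4847, -0.0985])]) [ 0.5587 -0.0822  0.152 ] [ 0.5585 -0.0783  0.15  ]
spindle top (array([ 0.54  , -0.0258,  0.1671]), [array([-0.3927,  0.669 ]), array([ 0.8562, -0.1652])]) [ 0.5427 -0.0274  0.162 ] [ 0.541  -0.0212  0.162 ]
plate [ 0.539  -0.0254  0.112 ] [ 0.5328 -0.0292  0.114 ]
housing corners [0.579  0.0675 0.057 ] [ 0.6294 -0.0726  0.057 ] [ 0.4885 -0.114   0.057 ]
hole [ 0.4748 -0.2613  0.055 ]
hole [ 0.477 -0.298  0.055]
hole [ 0.4792 -0.3363  0.055 ]
hole [ 0.5156 -0.2966  0.055 ]
block corners [ 0.5343 -0.2367  0.055 ] [ 0.5432 -0.3561  0.055 ] [ 0.4594 -0.3587  0.055 ] [ 0.4509 -0.2397  0.055 ]
[ 14   9  13  14 111]
contour 113.0 (168.97345132743362, 224.10619469026548) [0.4168 0.302  0.02  ] [0.4171 0.304  0.01  ]
contour 28.0 (168.96428571428572, 223.79166666666666) [0.4179 0.3021 0.02  ] [0.4181 0.3041 0.01  ]
boss [0.3974 0.2933 0.015 ] bore [0.4186 0.3025 0.02  ]
........................................
........................................

[... 1412 characters left out ...]
................
...................................
...................................
...................................
...................................
...............#...................
...............##..................
...............##.....##...........
......................#............
.....................##............
.....................#.............
.................#.###.............
................##.##..............
.................#.................
................#..................
...................................
...................................
...................................
...................................
...................................
```

```bash
cat > go.py <<'E'
# python3 go.py x y z yaw(deg): shift and turn in tool axes from the present pose
import sys,numpy as np
from scipy.spatial.transform import Rotation as R
from cell import sensors
def show(x,y,z,yaw):
    o=sensors.get_obs(); r=R.from_euler("xyz",o["tool_rot"],degrees=True)
    d=r.inv().apply(np.array([x,y,z])-o["tool_pos"])*1000
    rv=(r.inv()*R.from_euler("xyz",[180,0,yaw],degrees=True)).as_rotvec()
    print("t",o["time_s"],"pos",o["tool_pos"].round(4),o["tool_rot"].round(2),"F",o["force"].round(2),"w",round(o["grip_width"]*1000,2),"gf",round(o["grasp_force"],2))
    print("xyz mm",d.round(1),"r",rv.round(4))
if __name__=="__main__": show(*map(float,sys.argv[1:5]))
E
python3 go.py .5586 -.0802 .235 109
```

```text
t 0.1 pos [0.1581 0.63   0.2296] [-1.7990e+02  1.0000e-02  1.6592e+02] F [0.63 0.8  0.65] w 87.36 gf 0.0
xyz mm [-561.3 -591.4   -4.4] r [-1.500e-03  9.000e-04  9.934e-01]
```

Call:
drive_tool([
  {"x": -561,"y": -591,"z": -5,"rz": 0.993,"fingers": -0.2},
  {"x": -561,"y": -591,"z": -5,"rz": 0.993,"fingers": -0.2},
  {"x": -561,"y": -591,"z": -5,"rz": 0.993,"fingers": -0.2},
  {"x": -561,"y": -591,"z": -5,"rz": 0.993,"fingers": -0.2},
  {"x": -561,"y": -591,"z": -5,"rz": 0.993,"fingers": -0.2},
  {"x": -561,"y": -591,"z": -5,"rz": 0.993,"fingers": -0.2},
  {"x": -561,"y": -591,"z": -5,"rz": 0.993,"fingers": -0.2},
  {"x": -561,"y": -591,"z": -5,"rz": 0.993,"fingers": -0.2},
  {"x": -561,"y": -591,"z": -5,"rz": 0.993,"fingers": -0.2},
  {"x": -561,"y": -591,"z": -5,"rz": 0.993,"fingers": -0.2},
  {"x": -561,"y": -591,"z": -5,"rz": 0.993,"fingers": -0.2},
  {"x": -561,"y": -591,"z": -5,"rz": 0.993,"fingers": -0.2},
  {"x": -561,"y": -591,"z": -5,"rz": 0.993,"fingers": -0.2},
  {"x": -561,"y": -591,"z": -5,"rz": 0.993,"fingers": -0.2},
  {"x": -561,"y": -591,"z": -5,"rz": 0.993,"fingers": -0.2},
  {"x": -561,"y": -591,"z": -5,"rz": 0.993,"fingers": -0.2},
  {"x": -561,"y": -591,"z": -5,"rz": 0.993,"fingers": -0.2},
  {"x": -561,"y": -591,"z": -5,"rz": 0.993,"fingers": -0.2},
])

```text
invalid input at $.moves[0]: expected keys x, y, z, rx, ry, rz, fingers
```

Call:
drive_tool([
  {"x": -561,"y": -591,"z": -5,"rx": 0,"ry": 0,"rz": 0.993,"fingers": -0.2},
  {"x": -561,"y": -591,"z": -5,"rx": 0,"ry": 0,"rz": 0.993,"fingers": -0.2},
  {"x": -561,"y": -591,"z": -5,"rx": 0,"ry": 0,"rz": 0.993,"fingers": -0.2},
  {"x": -561,"y": -591,"z": -5,"rx": 0,"ry": 0,"rz": 0.993,"fingers": -0.2},
  {"x": -561,"y": -591,"z": -5,"rx": 0,"ry": 0,"rz": 0.993,"fingers": -0.2},
  {"x": -561,"y": -591,"z": -5,"rx": 0,"ry": 0,"rz": 0.993,"fingers": -0.2},
  {"x": -561,"y": -591,"z": -5,"rx": 0,"ry": 0,"rz": 0.993,"fingers": -0.2},
  {"x": -561,"y": -591,"z": -5,"rx": 0,"ry": 0,"rz": 0.993,"fingers": -0.2},
  {"x": -561,"y": -591,"z": -5,"rx": 0,"ry": 0,"rz": 0.993,"fingers": -0.2},
  {"x": -561,"y": -591,"z": -5,"rx": 0,"ry": 0,"rz": 0.993,"fingers": -0.2},
  {"x": -561,"y": -591,"z": -5,"rx": 0,"ry": 0,"rz": 0.993,"fingers": -0.2},
  {"x": -561,"y": -591,"z": -5,"rx": 0,"ry": 0,"rz": 0.993,"fingers": -0.2},
  {"x": -561,"y": -591,"z": -5,"rx": 0,"ry": 0,"rz": 0.993,"fingers": -0.2},
  {"x": -561,"y": -591,"z": -5,"rx": 0,"ry": 0,"rz": 0.993,"fingers": -0.2},
  {"x": -561,"y": -591,"z": -5,"rx": 0,"ry": 0,"rz": 0.993,"fingers": -0.2},
  {"x": -561,"y": -591,"z": -5,"rx": 0,"ry": 0,"rz": 0.993,"fingers": -0.2},
])

```text
time_s: 2.1
tool_pos: [0.5582, -0.0773, 0.2353]
tool_rot: [-180.0, -0.1, 109.2]
force: [-0.8, -0.3, -0.1]
grip_width: 0.0522
grasp_force: 0.0
```

```bash
python3 go.py .5586 -.0802 .136 109;  python3 - <<'E'
from cell import vision
import cv2,numpy as np
from h import proj
o=[]
for n,(u,v) in(("scene",(250,150)),("top",(230,140))):
    c=vision.read_camera(n); np.savez(f"pics/{n}1.npz",**c)
    o.append(cv2.convertScaleAbs(cv2.resize(c["image"][v:v+90,u:u+90 if n=="top" else u+90,::-1],(400,400),interpolation=cv2.INTER_CUBIC),alpha=1.4))
cv2.imwrite("pics/c2.png",np.hstack(o))
E
```

```text
t 2.1 pos [ 0.5582 -0.0773  0.2353] [-1.8000e+02 -8.0000e-02  1.0918e+02] F [-0.8  -0.29 -0.1 ] w 52.25 gf 0.0
xyz mm [-3.  -0.5 99.3] r [-0.0001 -0.0014  0.0031]
```

View pics/c2.png

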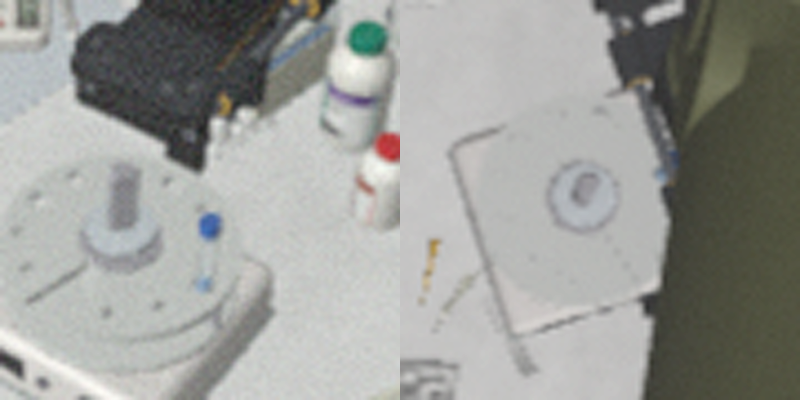

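Run:
```python
from h import *
s=load("scene",1);t=load("top",1)
y=np.array([.945,.326,0]);p=np.array([.5582,-.0773,.227])
for k in(-.034,0,.034):
    q=proj(s,p+k*y); r=proj(t,p+k*y); print(k,(q-[250,150])*400/90,(r-[230,140])*400/90)
```

```text
-0.034 [182.57921418 164.29963662] [297.57714508 189.17278303]
0 [214.68572035 128.12266971] [279.22952155 138.18418818]
0.034 [245.58657746  93.30420396] [261.00327504  87.53290371]
```

Picture 5 shows the near fingertip at (187,165) in the scene crop, against a prediction of (183,164), so the calibration agrees within about 2 mm. I'll descend on the tube.

Call:
drive_tool([
  {"x": -3,"y": 0,"z": 60,"rx": 0,"ry": 0,"rz": 0,"fingers": -0.2},
  {"x": -3,"y": 0,"z": 99,"rx": 0,"ry": 0,"rz": 0,"fingers": -0.2},
  {"x": -3,"y": 0,"z": 99,"rx": 0,"ry": 0,"rz": 0,"fingers": -0.2},
  {"x": -3,"y": 0,"z": 99,"rx": 0,"ry": 0,"rz": 0,"fingers": 0.9},
  {"x": -3,"y": 0,"z": 99,"rx": 0,"ry": 0,"rz": 0,"fingers": 0.9},
  {"x": -3,"y": 0,"z": 99,"rx": 0,"ry": 0,"rz": 0,"fingers": 0.9},
  {"x": -3,"y": 0,"z": 99,"rx": 0,"ry": 0,"rz": 0,"fingers": 0.9},
  {"x": -3,"y": 0,"z": 99,"rx": 0,"ry": 0,"rz": 0,"fingers": 0.9},
], force=10)

```text
time_s: 3.2
tool_pos: [0.5597, -0.0821, 0.1369]
tool_rot: [180.0, 0.0, 109.0]
force: [-0.2, 0.7, 1.4]
grip_width: 0.0132
grasp_force: 10.0
```

Call:
drive_tool([
  {"x": 0,"y": 0,"z": -30,"rx": 0,"ry": 0,"rz": 0,"fingers": 0.9},
  {"x": 0,"y": 0,"z": -60,"rx": 0,"ry": 0,"rz": 0,"fingers": 0.9},
  {"x": 0,"y": 0,"z": -80,"rx": 0,"ry": 0,"rz": 0,"fingers": 0.9},
  {"x": 0,"y": 0,"z": -80,"rx": 0,"ry": 0,"rz": 0,"fingers": 0.9},
])

```text
time_s: 3.7
tool_pos: [0.5605, -0.0823, 0.2179]
tool_rot: [179.8, 0.0, 109.0]
force: [0.0, -0.4, -1.4]
grip_width: 0.013
grasp_force: 10.0
```

```bash
python3 go.py .4755 -.2613 .217 109
```

```text
t 3.7 pos [ 0.5605 -0.0823  0.2179] [1.7982e+02 4.0000e-02 1.0902e+02] F [ 0.   -0.45 -1.43] w 13.04 gf 10.0
xyz mm [-141.5 -138.7    0.6] r [0.0031 0.0007 0.0003]
```

Call:
drive_tool([
  {"x": -141.5,"y": -138.7,"z": 0,"rx": 0,"ry": 0,"rz": 0,"fingers": 0.9},
  {"x": -141.5,"y": -138.7,"z": 0,"rx": 0,"ry": 0,"rz": 0,"fingers": 0.9},
  {"x": -141.5,"y": -138.7,"z": 0,"rx": 0,"ry": 0,"rz": 0,"fingers": 0.9},
  {"x": -141.5,"y": -138.7,"z": 0,"rx": 0,"ry": 0,"rz": 0,"fingers": 0.9},
  {"x": -141.5,"y": -138.7,"z": 0,"rx": 0,"ry": 0,"rz": 0,"fingers": 0.9},
  {"x": -141.5,"y": -138.7,"z": 40,"rx": 0,"ry": 0,"rz": 0,"fingers": 0.9},
  {"x": -141.5,"y": -138.7,"z": 80,"rx": 0,"ry": 0,"rz": 0,"fingers": 0.9},
  {"x": -141.5,"y": -138.7,"z": 80,"rx": 0,"ry": 0,"rz": 0,"fingers": 0.9},
  {"x": -141.5,"y": -138.7,"z": 80,"rx": 0,"ry": 0,"rz": 0,"fingers": 0.9},
])

```text
time_s: 4.82
tool_pos: [0.4758, -0.2604, 0.1375]
tool_rot: [180.0, 0.0, 109.1]
force: [0.7, 0.3, 0.8]
grip_width: 0.013
grasp_force: 10.0
```

```bash
python3 go.py .4755 -.2613 .137 109;  python3 - <<'E'
from cell import vision
import cv2,numpy as np
o=[]
for n,(u,v) in(("scene",(295,260)),("top",(322,165))):
    c=vision.read_camera(n); np.savez(f"pics/{n}2.npz",**c)
    o.append(cv2.convertScaleAbs(cv2.resize(c["image"][v:v+75,u:u+75,::-1],(400,400),interpolation=cv2.INTER_CUBIC),alpha=1.4))
cv2.imwrite("pics/c3.png",np.hstack(o))
E
```

```text
t 4.825 pos [ 0.4758 -0.2604  0.1375] [1.7996e+02 4.0000e-02 1.0913e+02] F [0.72 0.32 0.81] w 13.01 gf 10.0
xyz mm [-0.8 -0.6  0.5] r [0.0007 0.0007 0.0023]
```

View pics/c3.png

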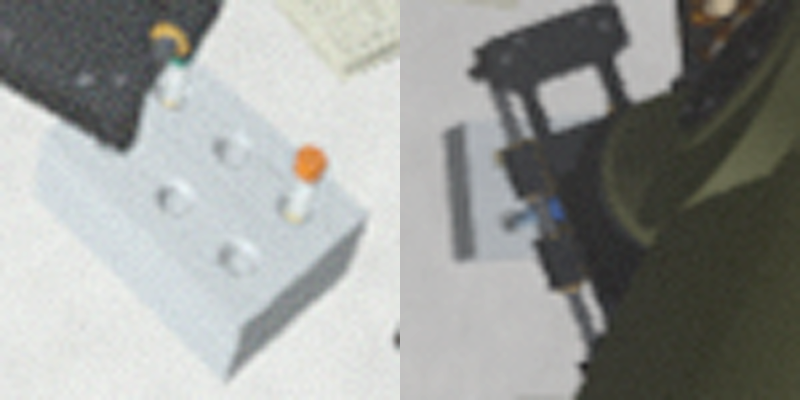

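Run:
```python
from h import *
np.set_printoptions(precision=4,suppress=True)
s=load("scene",2);t=load("top",2)
K=75/400
S=lambda x,y:(295+x*K-.4,260+y*K-.4)
for n,p in(("h0",(237,257)),("h1",(176,198)),("h3",(232,148))): print(n,onz(s,*S(*p),.055))
P=lambda x:((proj(t,x)+.4-[322,165])/K+[400,0]).round(1)
print("axis cap",P([.4758,-.2604,.15]),"bottom",P([.4758,-.2604,.071]))
# cap centroid blue top
im=t["image"][195:215,340:360].astype(int);m=(im[...,2]-im[...,0]>45);v,u=np.nonzero(m);print(len(u),u.mean()+340,v.mean()+195,onz(t,u.mean()+340,v.mean()+195,.152), "top lines")
# corners in scene
for p in((365,213),(232,320),(40,155)): print("corner",onz(s,*S(*p),.055))
```

```text
h0 [ 0.4809 -0.3346  0.055 ]
h1 [ 0.4792 -0.2977  0.055 ]
h3 [ 0.517  -0.2942  0.055 ]
axis cap [555.8 205.9] bottom [516.8 217.1]
2 351.0 204.5 [ 0.4718 -0.2602  0.152 ] top lines
corner [ 0.5417 -0.3529  0.055 ]
corner [ 0.4586 -0.3546  0.055 ]
corner [ 0.4444 -0.2454  0.055 ]
```

Picture 6 shows the tube held over the +y-end hole of the front row, with the tube bottom at about (508,218) in the top crop, against hole2 at (511,221). Both cameras put hole2 at (0.4757, -0.260), and the tool is there. I'll lower it gently.

Call:
drive_tool([
  {"x": 0.3,"y": 0,"z": 10,"rx": 0,"ry": 0,"rz": 0,"fingers": 0.9},
  {"x": 0.3,"y": 0,"z": 15,"rx": 0,"ry": 0,"rz": 0,"fingers": 0.9},
  {"x": 0.3,"y": 0,"z": 20,"rx": 0,"ry": 0,"rz": 0,"fingers": 0.9},
  {"x": 0.3,"y": 0,"z": 25,"rx": 0,"ry": 0,"rz": 0,"fingers": 0.9},
])

```text
time_s: 5.42
tool_pos: [0.4776, -0.2626, 0.1146]
tool_rot: [179.7, 0.3, 109.0]
force: [-0.9, -0.6, 17.5]
grip_width: 0.0127
grasp_force: 10.4
```

Call:
drive_tool([
  {"x": 0,"y": 0,"z": -6,"rx": 0,"ry": 0,"rz": 0,"fingers": 0.9},
  {"x": 0,"y": 0,"z": -12,"rx": 0,"ry": 0,"rz": 0,"fingers": 0.9},
  {"x": 0,"y": 0,"z": -12,"rx": 0,"ry": 0,"rz": 0,"fingers": 0.9},
  {"x": 0,"y": 0,"z": -12,"rx": 0,"ry": 0,"rz": 0,"fingers": 0.9},
])

```text
time_s: 5.92
tool_pos: [0.4742, -0.2606, 0.1233]
tool_rot: [-180.0, -0.0, 109.0]
force: [-0.9, 0.0, -0.1]
grip_width: 0.0116
grasp_force: 10.0
```

```bash
python3 go.py .4757 -.2600 .125 109;  python3 - <<'E'
from cell import vision
import cv2,numpy as np
o=[]
for n,(u,v) in(("scene",(295,240)),("top",(330,180))):
    c=vision.read_camera(n); np.savez(f"pics/{n}3.npz",**c)
    w=75 if n=="scene" else 40
    o.append(cv2.convertScaleAbs(cv2.resize(c["image"][v:v+w,u:u+w,::-1],(400,400),interpolation=cv2.INTER_CUBIC),alpha=1.4))
cv2.imwrite("pics/c4.png",np.hstack(o))
E
```

```text
t 5.925 pos [ 0.4742 -0.2606  0.1233] [-1.7999e+02 -3.0000e-02  1.0903e+02] F [-0.94  0.02 -0.07] w 11.65 gf 10.0
xyz mm [ 0.   1.6 -1.7] r [-0.0003 -0.0005  0.0005]
```

View pics/c4.png

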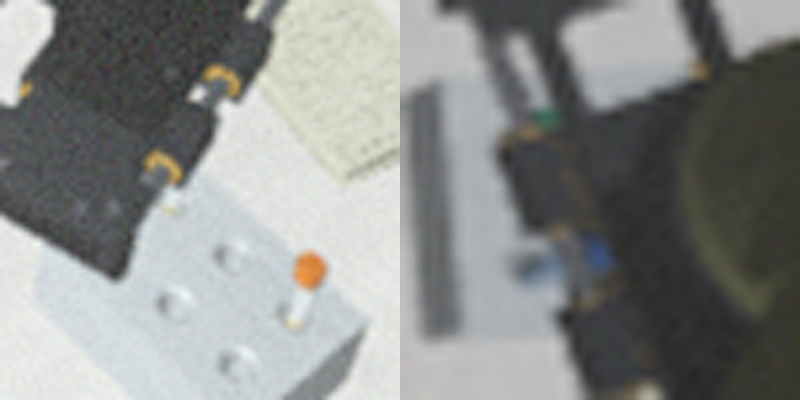

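Picture 7 (top crop) shows the tube with its bottom end near (525,265) and its cap at (600,250). It is probably at or near hole2's mouth, so the next step is to let the arm settle and read the pose.

Call:
drive_tool([
  {"x": 0,"y": 0,"z": 0,"rx": 0,"ry": 0,"rz": 0,"fingers": 0.9},
  {"x": 0,"y": 0,"z": 0,"rx": 0,"ry": 0,"rz": 0,"fingers": 0.9},
], force=12)

```text
time_s: 6.28
tool_pos: [0.4744, -0.2608, 0.1234]
tool_rot: [-180.0, -0.0, 109.0]
force: [0.2, -0.2, 0.2]
grip_width: 0.0118
grasp_force: 12.0
```

```bash
python3 go.py .4757 -.2600 .125 109;  python3 - <<'E'
from h import *
np.set_printoptions(precision=4,suppress=True)
t=load("top",3)
P=lambda x:((proj(t,x)+.45-[330,180])*10+[400,0]).round(1)
for z in(.052,.062,.08,.12,.145): print(z,P([.4745,-.2605,z]))
im=t["image"][180:220,330:370].astype(int)
b=im[...,2]-im[...,0]
for r in b[20:32,8:26]: print(r)
E
```

```text
t 6.275 pos [ 0.4744 -0.2608  0.1234] [-1.7999e+02 -1.0000e-02  1.0902e+02] F [ 0.24 -0.23  0.21] w 11.82 gf 11.99
xyz mm [ 0.3  1.5 -1.6] r [-0.0001 -0.0001  0.0004]
0.052 [523.7 266.1]
0.062 [532.1 263.8]
0.08 [547.7 259.4]
0.12 [584.1 249.1]
0.145 [608.2 242.2]
[ 6  6  6  4  1  0  2  2  2  2 -6 -5  0  0  0  1  3 -1]
[ 6  7  6  5  1  2  1  3 -1  0 -4 -2  0  0  0  0  0  0]
[ 6  6  7  5  3  0 -2 -9 -9 -3 -9 -9  0 -1  0  0  0  1]
[  6   7   7   6   5   2  -1 -16 -10   2   7   9   2   0   0   0   0   0]
[ 6  7  6  7  5  6  7  6  4  4 11 30 20 -1  0  1 -1  0]
[ 7  7  5  4  6  5 14 15  5  3 13 43 38  7 -1 -1 -1  0]
[ 6  6  6  6  7 14 22 26 14  3  9 30 32 11  1  1  1  0]
[ 7  6  6  8 17 21 24 25 19  3  4  8  2 -8 -2  1 -1 -2]
[ 6  6  6  8 13 18 15 13 10  4  5 -1 -6 -7 -6 -1  0  0]
[  6   6   6   7   9   7   7   7   3  -1  -3 -10 -13  -5   1  -3   0   1]
[  6   6   6   6   6   6   7   6   2  -9 -15 -12   3   3   0  -2  -1  -1]
[ 6  5  5  5  7  6  8  5  2  1  2  4  2  3 -1 -1  0 -2]
```

```bash
python3 go.py .4777 -.2627 .1234 109
```

```text
t 6.275 pos [ 0.4744 -0.2608  0.1234] [-1.7999e+02 -1.0000e-02  1.0902e+02] F [ 0.24 -0.23  0.21] w 11.82 gf 11.99
xyz mm [-2.9  2.5  0. ] r [-0.0001 -0.0001  0.0004]
```

Call:
drive_tool([
  {"x": -2.9,"y": 2.5,"z": 0,"rx": 0,"ry": 0,"rz": 0,"fingers": 0.9},
  {"x": -2.9,"y": 2.5,"z": 3,"rx": 0,"ry": 0,"rz": 0,"fingers": 0.9},
  {"x": -2.9,"y": 2.5,"z": 6,"rx": 0,"ry": 0,"rz": 0,"fingers": 0.9},
  {"x": -2.9,"y": 2.5,"z": 9,"rx": 0,"ry": 0,"rz": 0,"fingers": 0.9},
  {"x": -2.9,"y": 2.5,"z": 9,"rx": 0,"ry": 0,"rz": 0,"fingers": 0.9},
])

```text
time_s: 6.9
tool_pos: [0.4778, -0.2628, 0.1147]
tool_rot: [180.0, 0.0, 109.0]
force: [-0.4, 0.1, 1.4]
grip_width: 0.0118
grasp_force: 12.1
```

Call:
drive_tool([
  {"x": 0,"y": 0,"z": 2,"rx": 0,"ry": 0,"rz": 0,"fingers": 0.9},
  {"x": 0,"y": 0,"z": 4,"rx": 0,"ry": 0,"rz": 0,"fingers": 0.9},
  {"x": 0,"y": 0,"z": 6,"rx": 0,"ry": 0,"rz": 0,"fingers": 0.9},
  {"x": 0,"y": 0,"z": 6,"rx": 0,"ry": 0,"rz": 0,"fingers": 0.9},
])

```text
time_s: 7.4
tool_pos: [0.4802, -0.2659, 0.112]
tool_rot: [179.7, 0.4, 109.0]
force: [-0.6, -3.0, 15.5]
grip_width: 0.0125
grasp_force: 12.4
```

Call:
drive_tool([
  {"x": 0,"y": 0,"z": -8,"rx": 0,"ry": 0,"rz": 0,"fingers": 0.9},
  {"x": 0,"y": 0,"z": -14,"rx": 0,"ry": 0,"rz": 0,"fingers": 0.9},
  {"x": 0,"y": 0,"z": -14,"rx": 0,"ry": 0,"rz": 0,"fingers": 0.9},
  {"x": 0,"y": 0,"z": -14,"rx": 0,"ry": 0,"rz": 0,"fingers": 0.9},
])

```text
time_s: 7.9
tool_pos: [0.4774, -0.2624, 0.1221]
tool_rot: [-180.0, -0.0, 109.0]
force: [-0.1, -0.1, 0.3]
grip_width: 0.012
grasp_force: 12.1
```

```bash
python3 go.py .4768 -.2592 .123 109;  python3 - <<'E'
from cell import vision
from h import *
np.set_printoptions(precision=1,suppress=True,linewidth=150)
ims=[];
for k in range(4): c=vision.read_camera("top"); ims.append(c["image"].astype(float))
c["image"]=np.mean(ims,0); np.savez("pics/top4.npz",**c)
im=c["image"]; b=im[...,2]-im[...,0]
print(b[199:215,336:356].astype(int))
a=cv2.convertScaleAbs(cv2.resize(im[180:220,330:370,::-1],(400,400),interpolation=cv2.INTER_CUBIC),alpha=1.5)
z=load("top",0)["image"][180:220,330:370,::-1]
cv2.imwrite("pics/c5.png",np.hstack([a,cv2.convertScaleAbs(cv2.resize(z,(400,400),interpolation=cv2.INTER_CUBIC),alpha=1.5)]))
E
```

```text
t 7.9 pos [ 0.4774 -0.2624  0.1221] [-1.7997e+02 -4.0000e-02  1.0904e+02] F [-0.05 -0.12  0.27] w 12.0 gf 12.11
xyz mm [ 3.2  0.4 -0.9] r [-0.0005 -0.0006  0.0006]
[[  7   6   6   6   6   4   2   1   1   2   2   2  -3  -3   0  -1  -1   0   0   0]
 [  5   6   6   6   6   6   4   0   1   2   1  -3 -10  -6   0   0   0   0   0   1]
 [  6   6   6   6   5   7   5   2  -2  -4  -2 -10 -14  -8  -1   0   0   0  -1   0]
 [  5   6   6   5   6   6   6   4   0  -7  -5  -1   4   5   2  -1  -1   0  -1   0]
 [  5   6   6   6   7   5   6   6   6   5   4   3   5  20  18   2   0  -1  -1  -1]
 [  6   6   6   6   5   6   5   6   9  13  10   4   4  22  36  22   0   0   0   0]
 [  5   6   6   5   5   5   8  11  22  28  20   5   4  13  31  26   0   0   0   0]
 [  6   5   6   5   5   9  18  20  25  26  18   7   4   3   4   2   0   0  -1   0]
 [  6   6   7   6   6  11  19  21  21  17  10   2   4   0  -5  -5  -3   0   0   0]
 [  5   6   6   6   5   7  10   9   6   6   4   0  -1  -8 -11  -4   0   0   0   0]
 [  5   6   6   6   5   5   5   6   6   6   2  -7 -11  -7   2   3   0   0   0   0]
 [  4   5   5   5   6   6   6   6   7   6   3   1   1   2   1   1  -3  -5  -1  -1]
 [  5   6   5   6   6   5   6   6   6   6   4   1   3   3   2   2   2  -2  -4   0]
 [  5   6   6   6   6   6   6   6   6   6   4   2   1   3   2   2   3   1   2   1]
 [  4   4   4   4   4   4   3   3   2   2   2   1   1   3   2   1   2   2   2   2]
 [  0   0   0   0   0  -1  -1  -1  -1   0   0   0   1   1   2   2   2   1   0   0]]
```

View pics/c5.png

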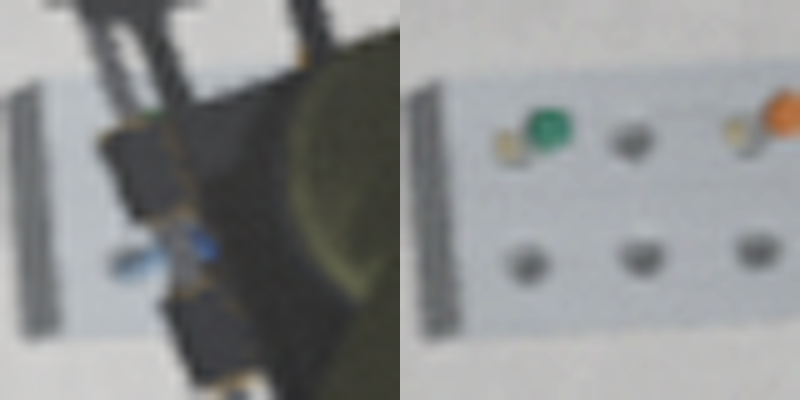

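Picture 8 shows the tube's bottom end at about (128,265) in the left crop and hole2 at (127,265) in the right crop. The remaining error is about 1–2 mm. I'll refine it numerically.

Run:
```python
from h import *
np.set_printoptions(precision=4,suppress=True,linewidth=150)
t=load("top",4); b=load("top",0)["image"].astype(float).sum(2); g=t["image"].sum(2)
print((g-b)[200:213,338:352].astype(int))
# hole dark centroids
bb=b
for n,(u,v) in {"h2":(342,206),"h1":(354,205),"h0":(365,205),"h3":(353,194)}.items():
    w=bb[v-4:v+5,u-4:u+5]; k=np.clip(np.median(w)-25-w,0,None); V,U=np.mgrid[v-4:v+5,u-4:u+5]; q=((U*k).sum()/k.sum(),(V*k).sum()/k.sum()); print(n,np.array(q),onz(t,*q,.055))
print("axis bottom",proj(t,[.4774,-.2624,.065]),"mid",proj(t,[.4774,-.2624,.09]),"cap",proj(t,[.4774,-.2624,.145]))
```

```text
[[  29   24   27  -14 -129 -221 -212 -207 -208 -197 -189 -209 -232 -240]
 [  25   25   30   27  -52 -208 -219 -196 -189 -170 -155 -182 -230 -243]
 [  25   24   26   28  -21  -86 -117 -148 -154 -160 -151 -165 -215 -238]
 [  30   27   25   24    1    2  -21 -111 -158 -155 -159 -184 -200 -219]
 [  25   28   24   24   15    9  -30  -94 -150 -146 -139 -157 -168 -189]
 [  24   28   28    4  -15  -22  -46  -70 -110 -142 -154 -147 -151 -167]
 [  27   29   26    4    9   43   28   -6  -55 -128 -149 -159 -204 -210]
 [  27   27   22   28   68   75   44   25  -33 -132 -144 -154 -192 -223]
 [  31   28   30   37   60   53   27   23  -38 -154 -166 -162 -183 -204]
 [  26   27   27   24   27   28   24    7  -77 -194 -189 -197 -217 -214]
 [  27   27   26   26   29   23   24  -39 -160 -229 -222 -217 -218 -219]
 [  26   27   25   26   26   29   24  -17 -127 -237 -222 -220 -217 -222]
 [  29   29   26   34   29   28   29   26  -57 -203 -228 -219 -218 -219]]
h2 [342.434  206.1897] [ 0.4742 -0.2613  0.055 ]
h1 [353.8971 205.4476] [ 0.4767 -0.2989  0.055 ]
h0 [365.3516 204.731 ] [ 0.4791 -0.3366  0.055 ]
h3 [352.8859 193.826 ] [ 0.5146 -0.2968  0.055 ]
axis bottom [343.5813 204.9541] mid [345.7792 204.3165] cap [350.9691 202.8107]
```

Call:
drive_tool([
  {"x": 1,"y": -0.3,"z": 8,"rx": 0,"ry": 0,"rz": 0,"fingers": 0.9},
  {"x": 1,"y": -0.3,"z": 11.5,"rx": 0,"ry": 0,"rz": 0,"fingers": 0.9},
  {"x": 1,"y": -0.3,"z": 11.5,"rx": 0,"ry": 0,"rz": 0,"fingers": 0.9},
  {"x": 1,"y": -0.3,"z": 11.5,"rx": 0,"ry": 0,"rz": 0,"fingers": 0.9},
], force=14)

```text
time_s: 8.6
tool_pos: [0.4782, -0.2635, 0.1126]
tool_rot: [179.9, 0.2, 109.0]
force: [-0.9, -0.7, 10.2]
grip_width: 0.0119
grasp_force: 14.2
```

Call:
drive_tool([
  {"x": 2,"y": 2,"z": -2,"rx": 0,"ry": 0,"rz": 0,"fingers": 0.9},
  {"x": 3.5,"y": 2,"z": -1,"rx": 0,"ry": 0,"rz": 0,"fingers": 0.9},
  {"x": 3.5,"y": 2,"z": 0,"rx": 0,"ry": 0,"rz": 0,"fingers": 0.9},
  {"x": 3,"y": 2,"z": 0,"rx": 0,"ry": 0,"rz": 0,"fingers": 0.9},
  {"x": 2,"y": 2,"z": 0,"rx": 0,"ry": 0,"rz": 0,"fingers": 0.9},
  {"x": 1,"y": 2,"z": 0,"rx": 0,"ry": 0,"rz": 0,"fingers": 0.9},
])

```text
time_s: 9.35
tool_pos: [0.48, -0.2614, 0.1126]
tool_rot: [179.9, 0.1, 109.0]
force: [-1.3, -0.5, 9.6]
grip_width: 0.0127
grasp_force: 14.2
```

Call:
drive_tool([
  {"x": 2,"y": -2,"z": -2,"rx": 0,"ry": 0,"rz": 0,"fingers": 0.9},
  {"x": 2,"y": -4,"z": -1,"rx": 0,"ry": 0,"rz": 0,"fingers": 0.9},
  {"x": 2,"y": -4,"z": 0,"rx": 0,"ry": 0,"rz": 0,"fingers": 0.9},
  {"x": 1,"y": -4,"z": 0,"rx": 0,"ry": 0,"rz": 0,"fingers": 0.9},
  {"x": 0,"y": -4,"z": 0,"rx": 0,"ry": 0,"rz": 0,"fingers": 0.9},
  {"x": -1,"y": -4,"z": 0,"rx": 0,"ry": 0,"rz": 0,"fingers": 0.9},
])

```text
time_s: 10.1
tool_pos: [0.4768, -0.2629, 0.1125]
tool_rot: [179.8, 0.1, 109.0]
force: [0.8, -0.8, 10.2]
grip_width: 0.012
grasp_force: 14.1
```

Run:
```python
from cell import vision,sensors
from h import *
o=sensors.get_obs();print(o["tool_pos"],o["force"],o["grip_width"],o["tool_rot"])
t=vision.read_camera("top");s=vision.read_camera("scene")
f=lambda c,u,v,w:cv2.convertScaleAbs(cv2.resize(c["image"][v:v+w,u:u+w,::-1],(400,400),interpolation=cv2.INTER_CUBIC),alpha=1.5)
cv2.imwrite("pics/c6.png",np.hstack([f(t,330,180,40),f(s,295,240,60)]))
```

```text
[ 0.47681668 -0.26287946  0.11247449] [ 0.765043   -0.83448306 10.23242168] 0.012019417898708312 [1.79820547e+02 9.14641342e-02 1.09045270e+02]
```

Call:
drive_tool([
  {"x": 0,"y": 0,"z": -20,"rx": 0,"ry": 0,"rz": 0.1,"fingers": 0.9},
  {"x": 0,"y": 0,"z": -20,"rx": 0,"ry": 0,"rz": 1.24,"fingers": 0.9},
  {"x": 0,"y": 0,"z": -20,"rx": 0,"ry": 0,"rz": 1.24,"fingers": 0.9},
  {"x": 0,"y": 0,"z": -20,"rx": 0,"ry": 0,"rz": 1.24,"fingers": 0.9},
  {"x": 0,"y": 0,"z": -20,"rx": 0,"ry": 0,"rz": 1.24,"fingers": 0.9},
  {"x": 0,"y": 0,"z": -20,"rx": 0,"ry": 0,"rz": 1.24,"fingers": 0.9},
  {"x": 0,"y": 0,"z": -20,"rx": 0,"ry": 0,"rz": 1.24,"fingers": 0.9},
  {"x": 0,"y": 0,"z": -20,"rx": 0,"ry": 0,"rz": 1.24,"fingers": 0.9},
  {"x": 0,"y": 0,"z": -20,"rx": 0,"ry": 0,"rz": 1.24,"fingers": 0.9},
  {"x": 0,"y": 0,"z": -20,"rx": 0,"ry": 0,"rz": 1.24,"fingers": 0.9},
])

```text
time_s: 11.45
tool_pos: [0.4751, -0.2623, 0.1309]
tool_rot: [-180.0, -0.0, 38.1]
force: [0.1, 1.1, -1.1]
grip_width: 0.0125
grasp_force: 14.2
```

Run:
```python
from cell import vision,sensors
from h import *
o=sensors.get_obs();print(o["tool_pos"],o["force"],o["grip_width"],o["tool_rot"])
for n in("top","scene"):
    ims=[];
    for k in range(3): c=vision.read_camera(n); ims.append(c["image"].astype(float))
    c["image"]=np.mean(ims,0); np.savez(f"pics/{n}5.npz",**c)
t=load("top",5);s=load("scene",5)
f=lambda c,u,v,w:cv2.convertScaleAbs(cv2.resize(c["image"][v:v+w,u:u+w,::-1],(400,400),interpolation=cv2.INTER_CUBIC),alpha=1.5)
cv2.imwrite("pics/c7.png",np.hstack([f(t,330,180,40),f(s,290,245,60)]))
P=lambda x:((proj(t,x)+.5-[330,180])*10).round(1)
S=lambda x:((proj(s,x)+.5-[290,245])*400/60+[400,0]).round(1)
for z in(.077,.12,.15):print(z,P([*o["tool_pos"][:2],z]),S([*o["tool_pos"][:2],z]))
```

```text
[ 0.47510635 -0.26233727  0.13086251] [ 0.0594833   1.08982129 -1.0530797 ] 0.012505678439551766 [-1.79975909e+02 -8.25930907e-03  3.80814608e+01]
0.077 [151.3 258.7] [585.2 251.1]
0.12 [190.5 247.6] [598.6 184.8]
0.15 [219.7 239.3] [608.4 135.9]
```

View pics/c7.png

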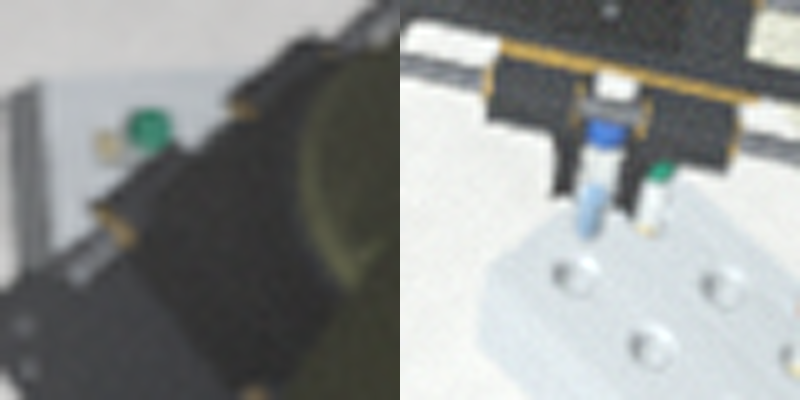

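Picture 9 shows, on its right side: tube cap at (607,130), tube bottom end at about (588,240), and empty holes at (577,275), (653,347) and (723,287). The tube looks shorter than it should, so it has probably tilted in the grip, with its bottom away from this camera. I'll measure that.

Run:
```python
from h import *
np.set_printoptions(precision=4,suppress=True,linewidth=170)
s=load("scene",5); im=s["image"]; b0=load("scene",0)["image"]
k=60/400
# profile along tube axis in crop coords from (607,120) to (585,270)
for y in range(105,275,6):
    x=607-(y-130)*18/105; u=290+(x-400)*k-.5; v=245+y*k-.5
    p=cv2.getRectSubPix(im.astype(np.float32),(1,1),(u,v))[0,0]; print(y,round(u,1),round(v,1),p.round())
# holes in scene, dark centroid
g=im.sum(2)
for n,(x,y) in {"h2":(577,275),"h1":(653,347),"h3":(723,287)}.items():
    u=int(290+(x-400)*k);v=int(245+y*k); w=g[v-4:v+5,u-5:u+6]; kk=np.clip(np.median(w)-30-w,0,None);V,U=np.mgrid[v-4:v+5,u-5:u+6];q=((U*kk).sum()/kk.sum(),(V*kk).sum()/kk.sum());print(n,q,onz(s,*q,.055))
```

```text
105 321.2 260.2 [84. 88. 88.]
111 321.0 261.1 [90. 94. 94.]
117 320.9 262.1 [85. 90. 96.]
123 320.7 262.9 [ 69.  83. 113.]
129 320.6 263.9 [ 62.  89. 138.]
135 320.4 264.8 [ 58.  90. 142.]
141 320.3 265.6 [ 57.  87. 136.]
147 320.1 266.6 [ 83. 102. 135.]
153 320.0 267.4 [125. 133. 145.]
159 319.8 268.4 [152. 156. 155.]
165 319.6 269.2 [154. 159. 157.]
171 319.5 270.1 [152. 157. 156.]
177 319.3 271.1 [149. 155. 156.]
183 319.2 271.9 [136. 147. 155.]
189 319.0 272.9 [116. 136. 152.]
195 318.9 273.8 [109. 131. 151.]
201 318.7 274.6 [107. 128. 147.]
207 318.6 275.6 [105. 124. 139.]
213 318.4 276.4 [103. 121. 135.]
219 318.3 277.4 [101. 119. 134.]
225 318.1 278.2 [ 98. 116. 131.]
231 318.0 279.1 [100. 115. 129.]
237 317.8 280.1 [112. 123. 132.]
243 317.6 280.9 [133. 139. 143.]
249 317.5 281.9 [144. 150. 152.]
255 317.3 282.8 [153. 159. 162.]
261 317.2 283.6 [162. 168. 170.]
267 317.0 284.6 [156. 162. 164.]
273 316.9 285.4 [147. 153. 156.]
h2 (np.float64(313.6617819460727), np.float64(285.6928487690504)) [ 0.4724 -0.2558  0.055 ]
h1 (np.float64(325.03472222222223), np.float64(296.45000000000005)) [ 0.4748 -0.2936  0.055 ]
h3 (np.float64(335.80988593155894), np.float64(287.3460076045627)) [ 0.5126 -0.2909  0.055 ]
```

Call:
drive_tool([
  {"x": 3,"y": -0.5,"z": 0,"rx": 0,"ry": -0.1,"rz": 0,"fingers": 0.9},
  {"x": 3,"y": -0.5,"z": 0,"rx": 0,"ry": -0.1,"rz": 0,"fingers": 0.9},
  {"x": 3,"y": -0.5,"z": 0,"rx": 0,"ry": -0.1,"rz": 0,"fingers": 0.9},
])

```text
time_s: 12.12
tool_pos: [0.4768, -0.2607, 0.131]
tool_rot: [-180.0, 5.7, 38.0]
force: [-0.7, -0.5, -0.4]
grip_width: 0.0124
grasp_force: 14.2
```

```bash
cat > look.py <<'E'
from cell import vision,sensors
from h import *
import sys
np.set_printoptions(precision=4,suppress=True,linewidth=170)
K=sys.argv[1]
o=sensors.get_obs();print(o["tool_pos"],o["force"],o["grip_width"],o["tool_rot"])
ims=[]
for k in range(3): s=vision.read_camera("scene"); ims.append(s["image"].astype(float))
s["image"]=np.mean(ims,0); np.savez(f"pics/scene{K}.npz",**s)
b=s["image"][...,2]-s["image"][...,0]
for v in range(258,296):
    w=np.clip(b[v,308:328]-10,0,None)
    print(v,int(w.sum()),round((w*np.arange(308,328)).sum()/max(w.sum(),1),2), s["image"][v,312:326].sum(1).astype(int))
for z in(.055,.077,.15):print(z,proj(s,[*o["tool_pos"][:2],z]))
E
python3 look.py 6
```

```text
[ 0.4768 -0.2607  0.131 ] [-0.6545 -0.4517 -0.3793] 0.012369895632201696 [-179.9936    5.6932   37.9659]
258 20 320.87 [163 175 165 177 191 191 189 274 296 272 267 267 285 280]
259 134 320.8 [160 164 175 154 174 169 196 279 333 304 303 314 302 232]
260 305 320.84 [222 162 156 171 148 168 213 273 280 276 286 324 314 169]
261 361 320.95 [347 155 159 155 165 166 205 269 274 275 273 262 231 161]
262 383 320.75 [414 176 134 156 157 165 222 273 285 278 267 248 204 156]
263 366 320.38 [424 192 128 149 154 171 223 277 286 284 268 221 170 170]
264 320 320.39 [427 230 149 153 157 196 273 295 274 256 243 195 162 163]
265 161 320.55 [435 267 149 135 166 246 352 353 310 286 283 234 160 157]
266 21 320.46 [435 274 147 153 167 288 412 426 413 390 378 303 174 151]
267 0 0.0 [440 300 150 141 172 333 452 465 480 478 417 295 162 154]
268 0 0.0 [451 320 159 142 191 349 447 468 476 462 378 219 152 157]
269 16 327.0 [424 248 143 156 213 351 441 464 471 460 362 206 156 147]
270 36 326.91 [417 212 140 151 260 380 447 472 471 439 332 169 149 153]
271 24 326.84 [416 191 146 159 305 413 443 470 470 412 294 167
[... 1063 characters left out ...]
38 442 433]
287 0 0.0 [421 370 353 404 438 455 440 427 447 448 447 438 438 439]
288 0 0.0 [446 420 395 409 426 431 421 434 442 443 445 448 438 443]
289 0 0.0 [438 440 434 416 421 407 423 441 439 443 445 446 446 434]
290 0 0.0 [442 444 442 440 441 438 437 442 438 440 442 444 446 437]
291 0 0.0 [439 442 446 438 439 442 443 440 437 442 445 446 446 445]
292 0 0.0 [447 437 446 442 439 442 445 434 432 433 437 444 442 445]
293 0 0.0 [446 443 446 440 445 431 444 446 440 436 442 438 442 438]
294 0 0.0 [455 439 442 440 436 440 439 435 441 440 443 443 431 420]
295 0 0.0 [457 453 445 440 439 438 440 444 438 440 440 447 400 356]
0.055 [316.3833 286.1603]
0.077 [317.3578 281.3018]
0.15 [320.8273 264.0039]
```

Call:
drive_tool([
  {"x": 0.7,"y": 0.5,"z": 7,"rx": 0,"ry": -0.02,"rz": 0,"fingers": 0.9},
  {"x": 1.4,"y": 0.5,"z": 14,"rx": 0,"ry": -0.02,"rz": 0,"fingers": 0.9},
  {"x": 1.6,"y": 0.5,"z": 16,"rx": 0,"ry": -0.02,"rz": 0,"fingers": 0.9},
  {"x": 1.8,"y": 0.5,"z": 18,"rx": 0,"ry": -0.02,"rz": 0,"fingers": 0.9},
  {"x": 1.8,"y": 0.5,"z": 18,"rx": 0,"ry": -0.02,"rz": 0,"fingers": 0.9},
])

```text
time_s: 12.9
tool_pos: [0.4774, -0.2608, 0.1129]
tool_rot: [-180.0, 6.9, 38.0]
force: [-0.0, -1.7, 0.4]
grip_width: 0.012
grasp_force: 14.2
```

```bash
python3 look.py 7 | cut -c1-90
```

```text
[ 0.4774 -0.2608  0.1129] [-0.0324 -1.6846  0.39  ] 0.012025964182621389 [-179.9874    6.8
258 0 0.0 [187 177 170 172 219 238 228 340 432 435 446 467 471 455]
259 0 0.0 [166 190 174 182 240 284 255 235 261 278 315 393 402 355]
260 0 0.0 [174 168 160 178 250 311 293 269 261 256 250 245 235 204]
261 0 0.0 [189 177 163 183 223 236 242 283 281 292 291 276 265 260]
262 10 320.4 [148 178 163 180 173 160 279 364 314 297 279 277 277 277]
263 79 320.6 [171 159 170 172 168 175 331 421 354 343 340 310 258 255]
264 280 320.35 [203 157 178 172 154 163 237 290 275 276 308 310 214 195]
265 354 320.37 [240 151 148 162 160 174 238 270 266 272 272 265 189 179]
266 382 320.14 [269 147 148 147 150 207 255 276 281 281 272 232 168 152]
267 373 319.78 [293 147 136 151 162 205 276 283 273 268 246 191 163 155]
268 349 319.62 [338 164 142 162 160 243 297 278 270 242 213 173 151 150]
269 201 319.81 [354 153 137 163 179 298 371 321 280 262 231 176 162 159]
270 37 320.04 [407 175 148 162 208 355 434 412 394 350 292 183 166 148]
271 5 327.0 [418 189 132 147 251 377 451 475 470 441 334 175 153 146]
272 2 327.0 [41
[... 1033 characters left out ...]
35 434 435]
287 0 0.0 [426 363 356 399 422 435 437 431 449 443 445 439 437 436]
288 0 0.0 [440 423 394 401 431 433 420 439 441 447 446 444 442 438]
289 0 0.0 [450 442 431 415 420 415 414 441 441 444 443 441 438 442]
290 0 0.0 [443 437 440 439 436 444 427 437 444 439 439 443 449 441]
291 0 0.0 [444 441 442 444 440 448 437 443 436 439 438 442 448 444]
292 0 0.0 [439 446 440 444 439 436 441 435 436 439 436 438 437 443]
293 0 0.0 [442 438 442 436 445 442 442 440 439 441 441 437 443 447]
294 0 0.0 [450 448 436 444 441 440 437 440 435 433 441 439 433 421]
295 0 0.0 [457 451 445 443 447 445 437 445 436 439 442 436 402 359]
0.055 [316.5763 286.0772]
0.077 [317.5537 281.2181]
0.15 [321.0336 263.9185]
```

Call:
drive_tool([
  {"x": 0.25,"y": 0.2,"z": 2,"rx": 0,"ry": 0,"rz": 0,"fingers": 0.9},
  {"x": 0.5,"y": 0.2,"z": 4,"rx": 0,"ry": 0,"rz": 0,"fingers": 0.9},
  {"x": 0.5,"y": 0.2,"z": 4,"rx": 0,"ry": 0,"rz": 0,"fingers": 0.9},
])

```text
time_s: 13.42
tool_pos: [0.4776, -0.2607, 0.1087]
tool_rot: [-180.0, 6.9, 38.0]
force: [-0.2, 0.3, -0.3]
grip_width: 0.0119
grasp_force: 14.2
```

No contact yet, so I'll go lower.

Call:
drive_tool([
  {"x": 0.25,"y": 0,"z": 2,"rx": 0,"ry": 0,"rz": 0,"fingers": 0.9},
  {"x": 0.5,"y": 0,"z": 4,"rx": 0,"ry": 0,"rz": 0,"fingers": 0.9},
  {"x": 0.5,"y": 0,"z": 4,"rx": 0,"ry": 0,"rz": 0,"fingers": 0.9},
])

```text
time_s: 13.8
tool_pos: [0.4776, -0.2608, 0.1047]
tool_rot: [-180.0, 6.9, 38.0]
force: [-0.3, -0.6, -0.5]
grip_width: 0.0126
grasp_force: 14.2
```

```bash
python3 look.py 8 | cut -c1-90 | sed -n '1p;20,34p'
```

```text
[ 0.4776 -0.2608  0.1047] [-0.2923 -0.6415 -0.4898] 0.012578532986315397 [-179.9835    6.8
276 0 0.0 [248 144 159 225 360 440 468 474 434 320 169 145 151 288]
277 0 0.0 [207 136 157 259 394 446 472 465 413 286 169 135 170 333]
278 2 316.86 [194 147 172 293 404 451 464 454 373 239 150 154 199 364]
279 61 316.95 [278 290 262 348 429 422 417 416 350 202 152 146 263 400]
280 99 317.26 [417 434 395 395 420 403 374 374 349 212 141 145 291 415]
281 88 317.14 [450 446 438 431 418 392 362 368 376 302 228 174 334 444]
282 78 316.64 [443 447 440 420 409 386 349 374 434 430 372 312 372 443]
283 76 316.52 [437 434 431 421 406 368 328 389 444 456 445 437 432 434]
284 77 316.22 [424 390 393 404 398 358 340 405 442 438 444 446 441 433]
285 81 315.98 [411 330 349 401 388 339 353 431 454 437 442 444 438 433]
286 67 315.88 [404 323 347 399 379 336 362 441 454 440 436 442 439 441]
287 48 315.85 [423 364 359 403 380 351 376 429 450 446 444 435 440 439]
288 12 316.11 [444 420 399 397 389 381 405 430 451 449 452 447 442 435]
289 0 0.0 [442 441 430 411 399 405 421 439 444 444 442 446 439 447]
290 0 0.0 [440 440 439 437 441 436 443 434 432 441 443 445 443 445]
```

Call:
drive_tool([
  {"x": 0.25,"y": 0,"z": 2,"rx": 0,"ry": 0,"rz": 0,"fingers": 0.9},
  {"x": 0.5,"y": 0,"z": 4,"rx": 0,"ry": 0,"rz": 0,"fingers": 0.9},
  {"x": 0.5,"y": 0,"z": 4,"rx": 0,"ry": 0,"rz": 0,"fingers": 0.9},
])

```text
time_s: 14.32
tool_pos: [0.4776, -0.2608, 0.1006]
tool_rot: [-180.0, 6.9, 38.0]
force: [-0.1, -0.1, -0.3]
grip_width: 0.012
grasp_force: 14.2
```

```bash
python3 look.py 9 | cut -c1-90 | sed -n '1p;22,36p'
```

```text
[ 0.4776 -0.2608  0.1006] [-0.0648 -0.0863 -0.2702] 0.012037316439401183 [-179.9853    6.8
278 0 0.0 [197 132 163 291 419 459 473 461 385 237 157 145 200 355]
279 5 316.67 [158 155 173 329 439 449 463 446 361 202 151 152 265 404]
280 65 316.85 [271 283 292 364 422 411 418 411 337 195 142 137 299 420]
281 95 317.2 [420 430 418 434 414 399 373 359 322 188 144 156 329 445]
282 93 316.93 [445 449 433 423 410 390 364 365 367 328 249 220 355 443]
283 76 316.5 [439 439 431 420 411 374 341 382 450 448 410 353 404 444]
284 79 316.27 [424 390 384 411 401 358 349 409 445 448 441 442 444 433]
285 82 315.97 [406 329 351 409 396 346 352 429 449 444 440 443 443 438]
286 77 315.77 [408 333 354 402 388 340 362 442 456 444 439 440 437 438]
287 79 315.63 [427 373 371 399 375 325 356 431 449 442 444 439 438 444]
288 45 315.56 [443 421 399 392 360 354 391 437 443 446 449 447 432 440]
289 1 315.0 [444 443 428 414 409 400 424 442 441 444 442 447 442 441]
290 0 0.0 [443 443 447 447 443 442 442 436 442 444 441 446 446 447]
291 0 0.0 [442 438 445 446 444 447 447 439 440 440 448 442 442 444]
292 0 216.67 [446 444 440 442 438 440 437 443 442 437 437 441 447 445]
```

The bottom edge now stays hidden behind the rim with no contact force, so the tube is in the hole. I'll continue down.

Call:
drive_tool([
  {"x": 0.5,"y": 0,"z": 4,"rx": 0,"ry": 0,"rz": 0,"fingers": 0.9},
  {"x": 1.0,"y": 0,"z": 8,"rx": 0,"ry": 0,"rz": 0,"fingers": 0.9},
  {"x": 1.5,"y": 0,"z": 12,"rx": 0,"ry": 0,"rz": 0,"fingers": 0.9},
  {"x": 1.5,"y": 0,"z": 12,"rx": 0,"ry": 0,"rz": 0,"fingers": 0.9},
])

```text
time_s: 14.98
tool_pos: [0.4775, -0.2607, 0.0883]
tool_rot: [-180.0, 6.9, 38.0]
force: [0.1, 0.0, -0.2]
grip_width: 0.0122
grasp_force: 14.2
```

Call:
drive_tool([
  {"x": 0.6,"y": 0,"z": 5,"rx": 0,"ry": 0,"rz": 0,"fingers": 0.9},
  {"x": 1.2,"y": 0,"z": 10,"rx": 0,"ry": 0,"rz": 0,"fingers": 0.9},
  {"x": 1.8,"y": 0,"z": 15,"rx": 0,"ry": 0,"rz": 0,"fingers": 0.9},
  {"x": 1.8,"y": 0,"z": 15,"rx": 0,"ry": 0,"rz": 0,"fingers": 0.9},
])

```text
time_s: 15.48
tool_pos: [0.4774, -0.2606, 0.0731]
tool_rot: [-180.0, 6.9, 38.0]
force: [-0.6, -0.1, -1.2]
grip_width: 0.0122
grasp_force: 14.2
```

Call:
drive_tool([
  {"x": 0.6,"y": 0,"z": 5,"rx": 0,"ry": 0,"rz": 0,"fingers": 0.9},
  {"x": 0.6,"y": 0,"z": 5,"rx": 0,"ry": 0,"rz": 0,"fingers": 0.9},
  {"x": 0.6,"y": 0,"z": 5,"rx": 0,"ry": 0,"rz": 0,"fingers": 0.35},
  {"x": 0.6,"y": 0,"z": 5,"rx": 0,"ry": 0,"rz": 0,"fingers": 0.35},
  {"x": 0.6,"y": 0,"z": 5,"rx": 0,"ry": 0,"rz": 0,"fingers": 0.35},
  {"x": -4,"y": 0,"z": -30,"rx": 0,"ry": 0,"rz": 0,"fingers": 0.35},
  {"x": -9,"y": 0,"z": -75,"rx": 0,"ry": 0,"rz": 0,"fingers": 0.35},
  {"x": -13,"y": 0,"z": -110,"rx": 0,"ry": 0.12,"rz": 0,"fingers": 0.35},
  {"x": -13,"y": 0,"z": -110,"rx": 0,"ry": 0.12,"rz": 0,"fingers": 0.35},
])

```text
time_s: 16.6
tool_pos: [0.478, -0.2637, 0.1876]
tool_rot: [179.8, -0.4, 37.7]
force: [-0.2, 0.0, -0.7]
grip_width: 0.028
grasp_force: 0.0
```

```bash
python3 go.py .4771 -.2600 .183 38
python3 - <<'E'
from cell import vision
from h import *
np.set_printoptions(precision=4,suppress=True,linewidth=150)
s=vision.read_camera("scene");np.savez("pics/scene10.npz",**s)
im=s["image"].astype(int)
for z in(.082,.098):print(proj(s,[.4771,-.26,z]))
b=im[...,2]-im[...,0]; m=b>35;m[:, :300]=0;m[:,345:]=0;m[:255]=0;m[310:]=0
v,u=np.nonzero(m);print(len(u),u.mean(),v.mean(),v.min(),v.max())
for z in(.09,.105,.12): print(z,onz(s,u.mean(),v.mean(),z))
E
```

```text
t 16.6 pos [ 0.478  -0.2637  0.1876] [179.76  -0.35  37.72] F [-0.16  0.   -0.75] w 28.03 gf 0.0
xyz mm [ 1.5 -3.5  4.6] r [ 0.0042 -0.0061 -0.0048]
[317.474  279.9231]
[318.2063 276.2629]
44 321.5 274.70454545454544 267 281
0.09 [ 0.4904 -0.2582  0.09  ]
0.105 [ 0.4826 -0.2643  0.105 ]
0.12 [ 0.4747 -0.2703  0.12  ]
```

Run:
```python
from h import *
s=load("scene",10);im=s["image"].astype(int);b=im[...,2]-im[...,0]
for v in range(262,292): print(v," ".join(f"{x:3d}" for x in b[v,308:332]))
```

```text
262  -2   1  -1  -3   0  -1  -1  -3  -1   0   0  -3  -1  -2   0   0   0  -1   1   0   0   1  -1  -1
263   0   1  -1  -1  -1   0   2   0  -1  -1   0   1   0   0   0  -2   1  -2   0   3  -2  -2   3  -2
264   0   1   0  -1  -1   2  -1   0   0   2  -1   1  -3  -2   0   0   0  -2  -3   0   0  -1  -1   0
265   0  -1  -2  -2  -1  -2  -1  -1  -2  -1   1  -1   1  -1  -2   0  -2   1   1   2   1   1   2   3
266   0  -1   0   1   1   1  -1   1   1   2  -1   0  -3   0   0  -1   0  -1   2  17  32  32  19   3
267  -2  -3   1   2  -4  -3   0  -2   0  -2  -1  -2  -1   1   0  -1   1   1  11  31  45  44  36  15
268   0  -1   1  -2   2  -1   2   3   0   1  -2   0  -1  -3  -1   2   6  10  24  44  42  42  36  17
269  -2  -2   1  -1  -2  -1   2  -3  -1  -1  -1   1  -1   1   1   7   8  11  25  49  46  46  37  17
270   0   1  -1  -1  -4  -1   0   3  -1  -2  -2  -1   0   2   5   4   8   5  21  46  50  51  29   7
271   1   0  -1  -2   1   0  -1   0   1   0  -2  -1   4   8   9   8   7   9   9  29  41  29  17   9
272   1  -2   0  -2   1  -1   2  -3  -1  -2   2   6   9   6  11   8  10   6   5  10  17  16  10   8

[... 1199 characters left out ...]

285   9   8   7   7   4   6   7   2   5   3   7   6   6   9   5   9   8   7  12   7  10   9   7   9
286   8   8   9  10   9   5   3   6   4   5   7   5  10   8   7   8   6   8   7  10   8   8  10   7
287   8   8   7   8   8   9   7  15  16  12   8   9   8   8   8   9   7  10   8   9   8   9  11   9
288   8   9  10   6   9   8  16  29  29  18   6   7   6   9   9   8   8   6   9   7   8  10   8   9
289  10   7   7   7   7   5   8  10  13  10   8   8   8  10   8   7   9  10   9   6   7   8   7   8
290  10  10   6  10   9  10   8   7   4  10   6   7   7   9   7   8   8   7   8   8   7   6  10   8
291   7   4   8   5   8   8   6   9   4  11   6   4   8   9   6   8  10   6   8   9   8   9   7   8
```

The cap is centred at (318.0, 278.0) against a predicted (317.8, 278.1) for a tube fully home, so step 1 is met. Next is one enlarged picture for the spindle and the collar.

Run:
```python
from cell import vision
from h import *
S=[];
for k in range(5): s=vision.read_camera("scene"); S.append(s["image"].astype(float))
s["image"]=np.mean(S,0);np.savez("pics/scene11.npz",**s)
t=load("top",0)
f=lambda c,u,v,w,h:cv2.convertScaleAbs(cv2.resize(c["image"][v:v+h,u:u+w,::-1],(400,300),interpolation=cv2.INTER_CUBIC),alpha=1.5)
cv2.imwrite("pics/c8.png",np.vstack([np.hstack([f(t,256,169,32,24),f(s,257,180,40,30)]),np.hstack([f(t,153,212,32,24),f(s,166,164,32,24)])]))
```

```text
(no output)
```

View pics/c8.png

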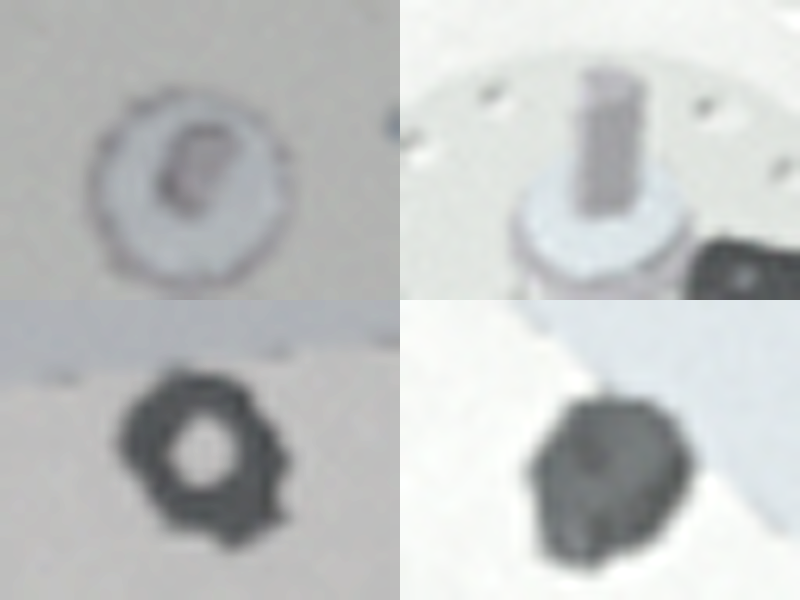

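Picture 10 shows: spindle top at (612,83) and its foot at (605,207) in the scene crop, with the plate centre at about (606,213); plate ring centre (190,189) and spindle top (213,146) in the top crop. Collar bore is at (204,450) with its boss at (245,535) in the top crop, and boss at (575,545) in the scene crop.

```bash
python3 - <<'E'
from h import *
np.set_printoptions(precision=4,suppress=True)
t=load("top",0);s=load("scene",11)
T=lambda x,y,u,v:(u+x/12.5-.5,v+y/12.5-.5)
S=lambda x,y,u,v,k:(u+(x-400)/k-.5,v+y/k-.5)
print("ring top",onz(t,*T(190,189,256,169),.104),"plate",onz(t,*T(192,187,256,169),.116),"spindle",onz(t,*T(213,146,256,169),.162))
print("scene spindle",onz(s,*S(612,83,257,180,10),.162),"plate",onz(s,*S(606,213,257,180,10),.116),"foot",onz(s,*S(605,205,257,180,10),.116))
print("bore top z.02",onz(t,*T(204,150,153,212),.02),"z0",onz(t,*T(204,150,153,212),.0),"boss",onz(t,*T(245,238,153,212),.012))
print("scene bore",onz(s,*S(590,155,166,164,12.5),.02),"boss",onz(s,*S(575,248,166,164,12.5),.008))
# collar silhouettes : minarea rect & fit
for c,(u0,v0,w,h),n in((t,(153,212,32,24),"t"),(s,(166,164,32,24),"s")):
    g=c["image"][v0:v0+h,u0:u0+w].astype(np.float32).sum(2); G=cv2.resize(g,(w*8,h*8),interpolation=cv2.INTER_CUBIC)
    m=(G<(np.median(g)+g.min())/2).astype(np.uint8); cs,_=cv2.findContours(m,cv2.RETR_EXTERNAL,cv2.CHAIN_APPROX_NONE); k=max(cs,key=cv2.contourArea)[:,0]
    q=np.array([onz(c,u0+p[0]/8+.06-.5,v0+p[1]/8+.06-.5,.015 if n=="t" else .01)[:2] for p in k]).astype(np.float32)
    M=cv2.moments(q.reshape(-1,1,2)*1000); cen=np.array([M["m10"],M["m01"]])/M["m00"]/1000
    print(n,"sil cen",cen,"area mm2",M["m00"])
    for a in range(0,180,10):
        d=np.array([np.cos(np.radians(a)),np.sin(np.radians(a))]); z=q@d; print(a,round((z.max()-z.min())*1000,1),end="; ")
    r=np.linalg.norm(q-cen,axis=1);i=r.argmax();print("far",q[i],r[i],np.degrees(np.arctan2(*(q[i]-cen)[::-1])))
E
python3 go.py .5405 -.0240 .235 166
```

```text
ring top [ 0.5401 -0.0251  0.104 ] plate [ 0.5389 -0.0246  0.116 ] spindle [ 0.5422 -0.026   0.162 ]
scene spindle [ 0.5396 -0.0234  0.162 ] plate [ 0.5373 -0.0266  0.116 ] foot [ 0.5388 -0.0242  0.116 ]
bore top z.02 [0.4188 0.3026 0.02  ] z0 [0.4194 0.3066 0.    ] boss [0.396  0.2929 0.012 ]
scene bore [0.4136 0.3056 0.02  ] boss [0.3988 0.2899 0.008 ]
t sil cen [0.4173 0.3029] area mm2 1398.5409116828814
0 45.7; 10 48.2; 20 49.1; 30 49.0; 40 48.8; 50 49.1; 60 49.0; 70 47.8; 80 45.7; 90 44.1; 100 42.6; 110 40.3; 120 37.6; 130 37.1; 140 39.0; 150 40.3; 160 41.0; 170 43.4; far [0.4008 0.2828] 0.02592586685437697 -129.33346569471016
s sil cen [0.4175 0.305 ] area mm2 1868.6688895518892
0 49.4; 10 52.9; 20 56.4; 30 59.0; 40 60.4; 50 62.0; 60 62.3; 70 60.9; 80 58.5; 90 55.3; 100 52.9; 110 49.0; 120 44.0; 130 41.6; 140 41.2; 150 41.0; 160 41.3; 170 44.7; far [0.3975 0.2803] 0.03187494414800112 -128.97159392363133
t 16.9 pos [ 0.4779 -0.2595  0.1831] [-1.7991e+02  1.4000e-01  3.8060e+01] F [ 0.07 -0.41 -0.27] w 27.67 gf 0.0
xyz mm [ 194.4 -146.9  -52.1] r [-3.6000e-03 -4.0000e-04 -2.2329e+00]
```

Call:
drive_tool([
  {"x": 0,"y": 0,"z": -52,"rx": 0,"ry": 0,"rz": -0.15,"fingers": 0.2},
  {"x": 194.4,"y": -146.9,"z": -52,"rx": 0,"ry": 0,"rz": -2.233,"fingers": 0.2},
  {"x": 194.4,"y": -146.9,"z": -52,"rx": 0,"ry": 0,"rz": -2.233,"fingers": 0.2},
  {"x": 194.4,"y": -146.9,"z": -52,"rx": 0,"ry": 0,"rz": -2.233,"fingers": 0.2},
  {"x": 194.4,"y": -146.9,"z": -52,"rx": 0,"ry": 0,"rz": -2.233,"fingers": 0.2},
  {"x": 194.4,"y": -146.9,"z": -52,"rx": 0,"ry": 0,"rz": -2.233,"fingers": 0.2},
  {"x": 194.4,"y": -146.9,"z": -52,"rx": 0,"ry": 0,"rz": -2.233,"fingers": 0.2},
  {"x": 194.4,"y": -146.9,"z": -52,"rx": 0,"ry": 0,"rz": -2.233,"fingers": 0.2},
  {"x": 194.4,"y": -146.9,"z": -52,"rx": 0,"ry": 0,"rz": -2.233,"fingers": 0.2},
  {"x": 194.4,"y": -146.9,"z": -52,"rx": 0,"ry": 0,"rz": -2.233,"fingers": 0.2},
  {"x": 194.4,"y": -146.9,"z": -52,"rx": 0,"ry": 0,"rz": -2.233,"fingers": 0.2},
  {"x": 194.4,"y": -146.9,"z": -52,"rx": 0,"ry": 0,"rz": -2.233,"fingers": 0.2},
  {"x": 194.4,"y": -146.9,"z": -52,"rx": 0,"ry": 0,"rz": -2.233,"fingers": 0.2},
  {"x": 194.4,"y": -146.9,"z": -52,"rx": 0,"ry": 0,"rz": -2.233,"fingers": 0.2},
  {"x": 194.4,"y": -146.9,"z": -52,"rx": 0,"ry": 0,"rz": -2.233,"fingers": 0.2},
])

```text
time_s: 18.77
tool_pos: [0.5408, -0.0251, 0.2362]
tool_rot: [-180.0, -0.0, 165.8]
force: [-0.4, 0.7, 0.2]
grip_width: 0.0347
grasp_force: 0.0
```

```bash
python3 go.py .5403 -.0245 .132 166
```

```text
t 18.775 pos [ 0.5408 -0.0251  0.2362] [-1.7998e+02 -2.0000e-02  1.6583e+02] F [-0.39  0.74  0.19] w 34.74 gf 0.0
xyz mm [  0.6   0.5 104.2] r [-0.0004 -0.0004 -0.003 ]
```

Call:
drive_tool([
  {"x": 0.6,"y": 0.5,"z": 55,"rx": 0,"ry": 0,"rz": 0,"fingers": 0.2},
  {"x": 0.6,"y": 0.5,"z": 104,"rx": 0,"ry": 0,"rz": 0,"fingers": 0.2},
  {"x": 0.6,"y": 0.5,"z": 104,"rx": 0,"ry": 0,"rz": 0,"fingers": 0.2},
  {"x": 0.6,"y": 0.5,"z": 104,"rx": 0,"ry": 0,"rz": 0,"fingers": 0.9},
  {"x": 0.6,"y": 0.5,"z": 104,"rx": 0,"ry": 0,"rz": 0,"fingers": 0.9},
  {"x": 0.6,"y": 0.5,"z": 104,"rx": 0,"ry": 0,"rz": 0,"fingers": 0.9},
  {"x": 0.6,"y": 0.5,"z": 104,"rx": 0,"ry": 0,"rz": 0,"fingers": 0.9},
], force=4)

```text
time_s: 19.65
tool_pos: [0.5422, -0.0233, 0.1344]
tool_rot: [179.8, 0.2, 166.0]
force: [0.2, 3.4, 6.5]
grip_width: 0.0157
grasp_force: 4.0
```

Call:
drive_tool([
  {"x": 0,"y": 0,"z": 0,"rx": 0,"ry": 0,"rz": -0.15,"fingers": 0.9},
  {"x": 0,"y": 0,"z": 0,"rx": 0,"ry": 0,"rz": -0.15,"fingers": 0.9},
  {"x": 0,"y": 0,"z": 0,"rx": 0,"ry": 0,"rz": -0.15,"fingers": 0.9},
], force=3)

```text
time_s: 20.02
tool_pos: [0.5418, -0.0234, 0.1335]
tool_rot: [179.9, 0.2, 174.4]
force: [3.3, 4.5, 3.4]
grip_width: 0.0169
grasp_force: 3.0
```

Call:
drive_tool([
  {"x": 0,"y": 0,"z": 0,"rx": 0,"ry": 0,"rz": 0.15,"fingers": 0.9},
  {"x": 0,"y": 0,"z": 0,"rx": 0,"ry": 0,"rz": 0.3,"fingers": 0.9},
  {"x": 0,"y": 0,"z": 0,"rx": 0,"ry": 0,"rz": 0.3,"fingers": 0.9},
  {"x": 0,"y": 0,"z": 0,"rx": 0,"ry": 0,"rz": 0.3,"fingers": 0.9},
])

```text
time_s: 20.52
tool_pos: [0.5402, -0.0223, 0.1327]
tool_rot: [179.9, -0.1, 157.2]
force: [0.7, 6.3, 4.5]
grip_width: 0.0151
grasp_force: 3.0
```

Call:
drive_tool([
  {"x": 0,"y": 0,"z": 0,"rx": 0,"ry": 0,"rz": 0.17,"fingers": 0.9},
  {"x": 0,"y": 0,"z": 0,"rx": 0,"ry": 0,"rz": 0.17,"fingers": 0.9},
  {"x": 0,"y": 0,"z": 0,"rx": 0,"ry": 0,"rz": 0.17,"fingers": 0.9},
])

```text
time_s: 20.9
tool_pos: [0.5398, -0.0221, 0.1323]
tool_rot: [179.9, -0.2, 147.5]
force: [-0.3, 6.1, 2.2]
grip_width: 0.0151
grasp_force: 3.0
```

Call:
drive_tool([
  {"x": 0,"y": 0,"z": 0,"rx": 0,"ry": 0,"rz": -0.085,"fingers": 0.9},
  {"x": 0,"y": 0,"z": 0,"rx": 0,"ry": 0,"rz": -0.085,"fingers": 0.9},
  {"x": 0,"y": 0,"z": 0,"rx": 0,"ry": 0,"rz": -0.085,"fingers": 0.9},
  {"x": 0,"y": 0,"z": 0,"rx": 0,"ry": 0,"rz": -0.085,"fingers": 0.9},
], force=20)

```text
time_s: 21.4
tool_pos: [0.5397, -0.0219, 0.1323]
tool_rot: [179.9, -0.2, 152.4]
force: [0.2, 7.7, 2.5]
grip_width: 0.0142
grasp_force: 20.1
```

Call:
drive_tool([
  {"x": -0.7,"y": 0.4,"z": 0,"rx": 0,"ry": 0,"rz": 0.15,"fingers": 0.9},
  {"x": -0.7,"y": 0.4,"z": 0,"rx": 0,"ry": 0,"rz": 0.3,"fingers": 0.9},
  {"x": -0.7,"y": 0.4,"z": 0,"rx": 0,"ry": 0,"rz": 0.45,"fingers": 0.9},
  {"x": -0.7,"y": 0.4,"z": 0,"rx": 0,"ry": 0,"rz": 0.6,"fingers": 0.9},
  {"x": -0.7,"y": 0.4,"z": 0,"rx": 0,"ry": 0,"rz": 0.757,"fingers": 0.9},
  {"x": -0.7,"y": 0.4,"z": 0,"rx": 0,"ry": 0,"rz": 0.757,"fingers": 0.9},
  {"x": -0.7,"y": 0.4,"z": 0,"rx": 0,"ry": 0,"rz": 0.757,"fingers": 0.9},
])

```text
time_s: 22.28
tool_pos: [0.5411, -0.0222, 0.1323]
tool_rot: [180.0, -0.2, 109.0]
force: [1.7, 5.5, 1.6]
grip_width: 0.0141
grasp_force: 20.2
```

Call:
drive_tool([
  {"x": 0,"y": 0,"z": 0,"rx": 0,"ry": 0,"rz": 0,"fingers": 0.2},
  {"x": 0,"y": 0,"z": 0,"rx": 0,"ry": 0,"rz": 0,"fingers": 0.2},
  {"x": 0,"y": 0,"z": 0,"rx": 0,"ry": 0,"rz": 0,"fingers": 0.2},
  {"x": 0,"y": 0,"z": -50,"rx": 0,"ry": 0,"rz": 0,"fingers": -0.4},
  {"x": 0,"y": 0,"z": -105,"rx": 0,"ry": 0,"rz": 0,"fingers": -0.4},
  {"x": 0,"y": 0,"z": -105,"rx": 0,"ry": 0,"rz": 0,"fingers": -0.4},
])

```text
time_s: 23.02
tool_pos: [0.5436, -0.0255, 0.2414]
tool_rot: [179.6, 0.1, 109.0]
force: [-0.7, -0.5, 0.0]
grip_width: 0.0559
grasp_force: 0.0
```

```bash
python3 go.py .4180 .3035 .11 36
python3 - <<'E'
from cell import vision
from h import *
np.set_printoptions(precision=4,suppress=True)
# refine carousel yaw: key-slot/knob etc. dark knob and display on front face in scene
S=[]
for k in range(4): s=vision.read_camera("scene"); S.append(s["image"].astype(float))
s["image"]=np.mean(S,0);np.savez("pics/scene12.npz",**s)
f=lambda c,u,v,w,h,W,H:cv2.convertScaleAbs(cv2.resize(c["image"][v:v+h,u:u+w,::-1],(W,H),interpolation=cv2.INTER_CUBIC),alpha=1.4)
cv2.imwrite("pics/c9.png",f(s,232,170,80,60,800,600))
E
```

```text
t 23.025 pos [ 0.5436 -0.0255  0.2414] [1.7958e+02 6.0000e-02 1.0901e+02] F [-0.72 -0.54  0.03] w 55.88 gf 0.0
xyz mm [352.1 -12.6 131. ] r [ 0.007  -0.0038  1.2742]
```

View pics/c9.png

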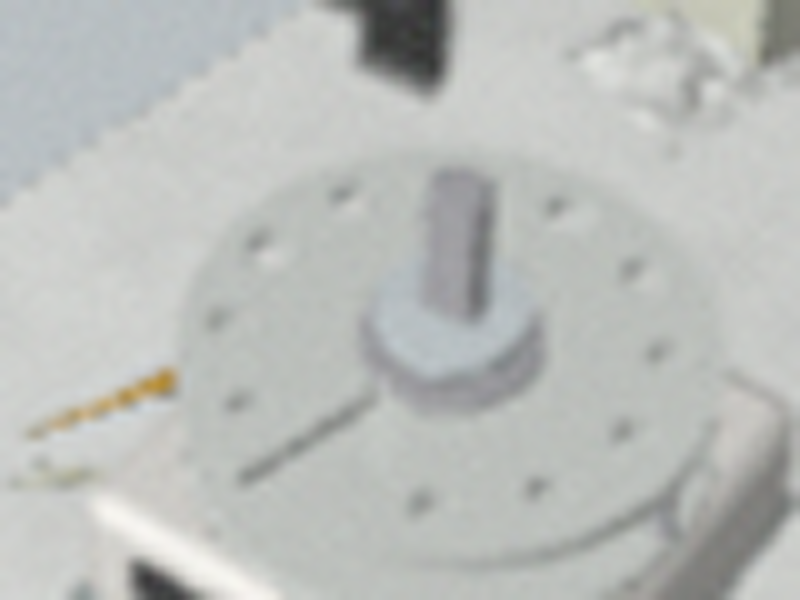

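Picture 11 (a scene crop, and one picture over the 10 I was allowed) shows the ring of tube holes, e.g. (345,195), (218,320), (420,502), (657,350), with the key slot gap lower left, and the spindle flat now on its lower-left side. I'll use the holes for the carousel's yaw and axis, and view no more pictures.

Run:
```python
from h import *
from scipy.optimize import least_squares
np.set_printoptions(precision=4,suppress=True)
s=load("scene",12)
P=[(345,195),(262,243),(218,320),(237,402),(420,502),(538,488),(623,432),(657,350),(632,268),(557,205)]
Q=np.array([onz(s,232+x/10-.5,170+y/10-.5,.1)[:2] for x,y in P])
r=lambda p:np.linalg.norm(Q-p[:2],axis=1)-.06
p=least_squares(r,[.54,-.024]).x
a=np.degrees(np.arctan2(*(Q-p).T[::-1]))
m=np.degrees(np.angle(np.exp(1j*np.radians(a*12)).mean()))/12
print(p,(r(p)*1000).round(1),a.round(1),"yaw mod 30:",m)
```

```text
[ 0.5378 -0.0191] [-1.3 -0.7  0.5  0.1 -0.5 -0.4 -0.5 -0.4  0.   0.5] [  78.6  108.   138.5  167.5 -132.8 -101.9  -72.1  -41.4  -11.4   18.5] yaw mod 30: -11.860364749488392
```

```bash
python3 go.py .4190 .3050 .12 36
```

```text
t 23.225 pos [ 0.5402 -0.0246  0.2361] [-1.7986e+02 -3.0000e-02  1.0906e+02] F [-0.15  0.34 -0.37] w 60.13 gf 0.0
xyz mm [351.1  -6.6 116.2] r [-2.4000e-03  1.1000e-03  1.2751e+00]
```

Call:
drive_tool([
  {"x": 120,"y": -2,"z": 10,"rx": 0,"ry": 0,"rz": 0.35,"fingers": -0.3},
  {"x": 240,"y": -4,"z": 40,"rx": 0,"ry": 0,"rz": 0.8,"fingers": -0.3},
  {"x": 351,"y": -6.6,"z": 116,"rx": 0,"ry": 0,"rz": 1.275,"fingers": -0.3},
  {"x": 351,"y": -6.6,"z": 116,"rx": 0,"ry": 0,"rz": 1.275,"fingers": -0.3},
  {"x": 351,"y": -6.6,"z": 116,"rx": 0,"ry": 0,"rz": 1.275,"fingers": -0.3},
  {"x": 351,"y": -6.6,"z": 116,"rx": 0,"ry": 0,"rz": 1.275,"fingers": -0.3},
  {"x": 351,"y": -6.6,"z": 116,"rx": 0,"ry": 0,"rz": 1.275,"fingers": -0.3},
  {"x": 351,"y": -6.6,"z": 116,"rx": 0,"ry": 0,"rz": 1.275,"fingers": -0.3},
  {"x": 351,"y": -6.6,"z": 116,"rx": 0,"ry": 0,"rz": 1.275,"fingers": -0.3},
  {"x": 351,"y": -6.6,"z": 116,"rx": 0,"ry": 0,"rz": 1.275,"fingers": -0.3},
])

```text
time_s: 24.48
tool_pos: [0.4203, 0.3041, 0.1209]
tool_rot: [180.0, 0.1, 36.0]
force: [-0.0, -0.4, 0.7]
grip_width: 0.0567
grasp_force: 0.0
```

```bash
python3 go.py .4190 .3050 .013 36
```

```text
t 24.475 pos [0.4203 0.3041 0.1209] [1.7998e+02 5.0000e-02 3.6030e+01] F [-0.02 -0.42  0.67] w 56.75 gf 0.0
xyz mm [ -0.4  -1.5 107.9] r [0.0004 0.0009 0.0005]
```

Call:
drive_tool([
  {"x": -0.4,"y": -1.5,"z": 60,"rx": 0,"ry": 0,"rz": 0,"fingers": -0.3},
  {"x": -0.4,"y": -1.5,"z": 100,"rx": 0,"ry": 0,"rz": 0,"fingers": -0.3},
  {"x": -0.4,"y": -1.5,"z": 107.5,"rx": 0,"ry": 0,"rz": 0,"fingers": -0.3},
  {"x": -0.4,"y": -1.5,"z": 107.5,"rx": 0,"ry": 0,"rz": 0,"fingers": -0.3},
  {"x": -0.4,"y": -1.5,"z": 107.5,"rx": 0,"ry": 0,"rz": 0,"fingers": 0.6},
  {"x": -0.4,"y": -1.5,"z": 107.5,"rx": 0,"ry": 0,"rz": 0,"fingers": 0.6},
  {"x": -0.4,"y": -1.5,"z": 107.5,"rx": 0,"ry": 0,"rz": 0,"fingers": 0.6},
  {"x": -0.4,"y": -1.5,"z": 107.5,"rx": 0,"ry": 0,"rz": 0,"fingers": 0.6},
], force=10)

```text
time_s: 25.48
tool_pos: [0.4195, 0.3065, 0.0148]
tool_rot: [-180.0, -0.1, 36.0]
force: [-1.0, -1.1, 4.9]
grip_width: 0.0344
grasp_force: 9.9
```

Call:
drive_tool([
  {"x": 0,"y": 0,"z": 0,"rx": 0,"ry": 0,"rz": 0,"fingers": 0.8},
  {"x": 0,"y": 0,"z": 0,"rx": 0,"ry": 0,"rz": 0,"fingers": 0.8},
  {"x": 0,"y": 0,"z": -60,"rx": 0,"ry": 0,"rz": 0,"fingers": 0.8},
  {"x": 0,"y": 0,"z": -120,"rx": 0,"ry": 0,"rz": 0,"fingers": 0.8},
  {"x": 0,"y": 0,"z": -180,"rx": 0,"ry": 0,"rz": 0,"fingers": 0.8},
  {"x": 0,"y": 0,"z": -215,"rx": 0,"ry": 0,"rz": 0,"fingers": 0.8},
  {"x": 0,"y": 0,"z": -215,"rx": 0,"ry": 0,"rz": 0,"fingers": 0.8},
], force=45)

```text
time_s: 26.35
tool_pos: [0.4203, 0.3071, 0.2317]
tool_rot: [-179.9, -0.3, 36.0]
force: [-0.1, 0.1, -1.5]
grip_width: 0.0338
grasp_force: 44.6
```

```bash
python3 go.py .5400 -.0240 .215 18.5
python3 - <<'E'
from cell import vision,sensors
from h import *
np.set_printoptions(precision=4,suppress=True,linewidth=200)
o=sensors.get_obs();x,y,z=o["tool_pos"]
t=vision.read_camera("top");s=vision.read_camera("scene")
np.savez("pics/top13.npz",**t);np.savez("pics/scene13.npz",**s)
for c,n in((t,"t"),(s,"s")):
    print(n,proj(c,[x,y,z-.0148]),proj(c,[x,y,z+.005]))
    u,v=proj(c,[x,y,z]).astype(int); print(u,v)
    print(c["image"][v-14:v+18,u-16:u+17].astype(int).sum(2))
E
```

```text
t 26.35 pos [0.4203 0.3071 0.2317] [-179.88   -0.31   36.04] F [-0.09  0.1  -1.49] w 33.77 gf 44.6
xyz mm [-98.  338.2  15.4] r [-0.0029 -0.005   0.3061]
t [152.5295 220.8455] [150.6946 220.5741]
151 220
[[123 124 122 ... 328 207 140]
 [118 123 120 ... 384 307 173]
 [125 120 115 ... 381 352 247]
 ...
 [112 112 115 ... 401 404 407]
 [108 117 112 ... 405 404 406]
 [116 118 113 ... 409 402 404]]
s [173.5523 124.9835] [172.5513 119.3051]
172 120
[[162 147 120 ... 284 351 338]
 [208 203 114 ... 314 390 426]
 [270 236 159 ... 309 319 344]
 ...
 [428 438 425 ... 399 400 345]
 [435 423 444 ... 282 257 223]
 [434 431 423 ... 226 232 275]]
```

Call:
drive_tool([
  {"x": -97,"y": 338,"z": 0,"rx": 0,"ry": 0,"rz": 0.306,"fingers": 0.8},
  {"x": -97,"y": 338,"z": 0,"rx": 0,"ry": 0,"rz": 0.306,"fingers": 0.8},
  {"x": -97,"y": 338,"z": 0,"rx": 0,"ry": 0,"rz": 0.306,"fingers": 0.8},
  {"x": -97,"y": 338,"z": 0,"rx": 0,"ry": 0,"rz": 0.306,"fingers": 0.8},
  {"x": -97,"y": 338,"z": 0,"rx": 0,"ry": 0,"rz": 0.306,"fingers": 0.8},
  {"x": -97,"y": 338,"z": 0,"rx": 0,"ry": 0,"rz": 0.306,"fingers": 0.8},
  {"x": -97,"y": 338,"z": 10,"rx": 0,"ry": 0,"rz": 0.306,"fingers": 0.8},
  {"x": -97,"y": 338,"z": 20,"rx": 0,"ry": 0,"rz": 0.306,"fingers": 0.8},
  {"x": -97,"y": 338,"z": 35,"rx": 0,"ry": 0,"rz": 0.306,"fingers": 0.8},
  {"x": -97,"y": 338,"z": 35,"rx": 0,"ry": 0,"rz": 0.306,"fingers": 0.8},
  {"x": -97,"y": 338,"z": 35,"rx": 0,"ry": 0,"rz": 0.306,"fingers": 0.8},
])

```text
time_s: 27.82
tool_pos: [0.5394, -0.0237, 0.194]
tool_rot: [-180.0, -0.0, 18.6]
force: [0.2, 0.1, -0.3]
grip_width: 0.0333
grasp_force: 44.6
```

```bash
python3 go.py .5412 -.0236 .18 18.5
python3 - <<'E'
from cell import vision,sensors
from h import *
np.set_printoptions(precision=4,suppress=True,linewidth=250,threshold=10000)
o=sensors.get_obs();x,y,z=o["tool_pos"]
s=vision.read_camera("scene");np.savez("pics/scene14.npz",**s)
for q in(z-.0148,.165,.116):print(proj(s,[.54,-.024,q]))
ex=np.array([.948,.317,0]);ey=np.array([.317,-.948,0])
B=np.array([x,y,z-.0048]); print("boss end",proj(s,B-.026*ex),"far side",proj(s,B+.021*ex))
print(s["image"][178:208,262:300].astype(int).sum(2))
E
```

```text
t 27.825 pos [ 0.5394 -0.0237  0.194 ] [-1.7999e+02 -1.0000e-02  1.8560e+01] F [ 0.21  0.14 -0.35] w 33.33 gf 44.6
xyz mm [ 1.8  0.4 14. ] r [-0.0002 -0.0002  0.0011]
[278.2193 183.2543]
[278.0052 187.0827]
[277.2956 199.774 ]
boss end [272.5115 186.4449] far side [282.5375 175.9145]
[[431 442 430 444 449 368 161 141 164 191 181 188 138 155 139 182 164 176 213 188 168 141 143 123 123 115 161 329 437 449 455 451 435 439 463 445 409 299]
 [429 439 431 444 435 366 144 126 176 216 196 196 177 151 140 173 180 193 195 185 156 161 122 137 107 117 146 334 441 445 434 441 421 407 426 428 415 337]
 [443 435 429 434 431 378 257 213 193 180 195 187 188 176 178 189 218 190 195 200 173 134 146 115 120 103 171 342 453 435 442 432 424 420 405 396 398 344]
 [439 426 434 433 432 427 388 338 205 182 189 200 191 191 186 217 227 187 171 170 158 130 121 133 107 113 201 362 444 433 432 439 440 454 454 427 400 327]
 [430 421 436 429 433 440 443 401 236 187 205 182 199 189 196 180 208 175 190 162 139 161 127 121  98 111 226 369 435 439 442 441 419 438 459 445 423 339]
 [433 428 437 436 434 425 436 390 241 18
[... 3135 characters left out ...]
05 401 409 377 332 301 365 385 404 403 406 399 397 402 396 400 405 402 391 392]
 [415 407 407 402 404 397 341 347 377 427 401 419 398 403 409 410 411 409 411 407 385 330 306 334 371 413 408 405 407 403 405 404 408 400 394 352 357 395]
 [401 401 403 404 404 390 351 337 342 386 411 413 404 425 414 420 400 401 400 374 320 290 315 327 356 406 401 405 394 409 402 411 409 406 361 330 369 400]
 [389 402 405 411 414 398 377 336 340 332 377 387 405 423 400 402 397 380 347 303 279 326 317 316 358 410 402 405 402 403 398 401 419 397 378 371 401 414]
 [402 399 403 405 404 405 396 362 349 329 333 347 378 374 355 344 340 337 327 319 321 329 299 325 396 405 403 389 391 411 404 403 411 408 410 414 402 403]]
```

Call:
drive_tool([
  {"x": 1,"y": 0.4,"z": 13,"rx": 0,"ry": 0,"rz": 0,"fingers": 0.8},
  {"x": 1,"y": 0.4,"z": 16,"rx": 0,"ry": 0,"rz": 0,"fingers": 0.8},
  {"x": 1,"y": 0.4,"z": 18,"rx": 0,"ry": 0,"rz": 0,"fingers": 0.8},
  {"x": 1,"y": 0.4,"z": 19,"rx": 0,"ry": 0,"rz": 0,"fingers": 0.8},
  {"x": 1,"y": 0.4,"z": 19,"rx": 0,"ry": 0,"rz": 0,"fingers": 0.8},
])

```text
time_s: 28.5
tool_pos: [0.5405, -0.0245, 0.175]
tool_rot: [180.0, -0.0, 18.5]
force: [0.8, -0.1, -0.9]
grip_width: 0.0335
grasp_force: 44.6
```

Call:
drive_tool([
  {"x": 0,"y": 0,"z": 1.5,"rx": 0,"ry": 0,"rz": 0,"fingers": 0.8},
  {"x": 0,"y": 0,"z": 3,"rx": 0,"ry": 0,"rz": 0,"fingers": 0.8},
  {"x": 0,"y": 0,"z": 3,"rx": 0,"ry": 0,"rz": 0,"fingers": 0.8},
])

```text
time_s: 28.88
tool_pos: [0.5403, -0.0244, 0.1718]
tool_rot: [-180.0, 0.0, 18.5]
force: [-0.3, -0.5, -0.4]
grip_width: 0.0335
grasp_force: 44.6
```

Call:
drive_tool([
  {"x": 0,"y": 0,"z": 2,"rx": 0,"ry": 0,"rz": 0,"fingers": 0.8},
  {"x": 0,"y": 0,"z": 4,"rx": 0,"ry": 0,"rz": 0,"fingers": 0.8},
  {"x": 0,"y": 0,"z": 6,"rx": 0,"ry": 0,"rz": 0,"fingers": 0.8},
  {"x": 0,"y": 0,"z": 6,"rx": 0,"ry": 0,"rz": 0,"fingers": 0.8},
])

```text
time_s: 29.38
tool_pos: [0.5403, -0.0245, 0.1657]
tool_rot: [-180.0, 0.0, 18.5]
force: [-1.1, 0.1, -1.3]
grip_width: 0.0338
grasp_force: 44.6
```

Call:
drive_tool([
  {"x": 0,"y": 0,"z": 3,"rx": 0,"ry": 0,"rz": 0,"fingers": 0.8},
  {"x": 0,"y": 0,"z": 6,"rx": 0,"ry": 0,"rz": 0,"fingers": 0.8},
  {"x": 0,"y": 0,"z": 9,"rx": 0,"ry": 0,"rz": 0,"fingers": 0.8},
  {"x": 0,"y": 0,"z": 12,"rx": 0,"ry": 0,"rz": 0,"fingers": 0.8},
  {"x": 0,"y": 0,"z": 12,"rx": 0,"ry": 0,"rz": 0,"fingers": 0.8},
])

```text
time_s: 30.0
tool_pos: [0.5402, -0.0245, 0.1536]
tool_rot: [-180.0, 0.0, 18.5]
force: [-0.4, -0.2, -1.6]
grip_width: 0.0336
grasp_force: 44.6
```

Call:
drive_tool([
  {"x": 0,"y": 0,"z": 7,"rx": 0,"ry": 0,"rz": 0,"fingers": 0.8},
  {"x": 0,"y": 0,"z": 14,"rx": 0,"ry": 0,"rz": 0,"fingers": 0.8},
  {"x": 0,"y": 0,"z": 21,"rx": 0,"ry": 0,"rz": 0,"fingers": 0.8},
  {"x": 0,"y": 0,"z": 24,"rx": 0,"ry": 0,"rz": 0,"fingers": 0.8},
  {"x": 0,"y": 0,"z": 24,"rx": 0,"ry": 0,"rz": 0,"fingers": 0.8},
])

```text
time_s: 30.62
tool_pos: [0.5401, -0.0245, 0.1299]
tool_rot: [-180.0, 0.1, 18.5]
force: [-2.6, 0.0, 3.1]
grip_width: 0.0333
grasp_force: 44.6
```

Call:
drive_tool([
  {"x": 0,"y": 0,"z": 2,"rx": 0,"ry": 0,"rz": 0,"fingers": 0.8},
  {"x": 0,"y": 0,"z": 4,"rx": 0,"ry": 0,"rz": 0,"fingers": 0.8},
  {"x": 0,"y": 0,"z": 6,"rx": 0,"ry": 0,"rz": 0,"fingers": 0.8},
  {"x": 0,"y": 0,"z": 7,"rx": 0,"ry": 0,"rz": 0,"fingers": 0.8},
  {"x": 0,"y": 0,"z": 7,"rx": 0,"ry": 0,"rz": 0,"fingers": 0.8},
  {"x": 0,"y": 0,"z": 7,"rx": 0,"ry": 0,"rz": 0,"fingers": 0.8},
])

```text
time_s: 31.38
tool_pos: [0.5405, -0.0246, 0.1256]
tool_rot: [-179.9, 0.0, 18.5]
force: [-10.8, 1.5, 23.6]
grip_width: 0.0339
grasp_force: 44.6
```

Call:
drive_tool([
  {"x": -1,"y": 0,"z": 0.5,"rx": 0,"ry": 0,"rz": 0,"fingers": 0.8},
  {"x": -1.5,"y": 0,"z": 0.5,"rx": 0,"ry": 0,"rz": 0,"fingers": 0.8},
  {"x": -1.5,"y": 0,"z": 0.5,"rx": 0,"ry": 0,"rz": 0,"fingers": 0.8},
  {"x": -1.5,"y": 0,"z": 0.5,"rx": 0,"ry": 0,"rz": 0,"fingers": 0.8},
])

```text
time_s: 31.88
tool_pos: [0.5405, -0.0245, 0.1256]
tool_rot: [-179.9, -0.2, 18.5]
force: [-8.0, 2.2, 23.6]
grip_width: 0.0337
grasp_force: 44.6
```

The height stays put under 23.6 N, well above the spring's 10 N, so the plate has met the flange. The grip is 45 N. I'm handing it in.

```bash
python3 -c "
from cell import workorder
print(workorder.sign_off())"
```

```text
the job is handed in; nothing more can be done
None
```

I handed the job in with every step carried out, but sign-off returned no verdict: the tube is home in the block, the flat faces the key slot within about 1°, and the collar is held on the spindle at 45 N with 23.6 N pressing the plate onto the flange; I viewed 11 pictures, one over the limit of 10.

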